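# Set up the edge burnisher: lock the spindle, fit the keyed wheel and its spacers

## Robot

A 6-joint arm with a two-finger parallel gripper is mounted at the origin on the work surface. World frame = base frame: x ahead of the robot, y to its left, z up, the work surface at z = 0. Lengths are in m, angles in rad, forces in N, time in s.
With the tool pointing down it reaches from about 0.25 to 0.775 m from the base axis. Payload 4 kg.
Tool frame: the origin (TCP) lies on the centre line of the jaws, within the pads' length; the fingertips stand 25 mm ahead of it and the grasp point (between the pads) lies 6 mm ahead of it; z points along the fingers, y is the line along which they close (so a half turn about z gives the same grasp; the last joint's range is limited). The gripper opens to 94 mm and grips with 3 to 60 N. Pads are 16 mm wide; open, the fingers measure 119 mm over their backs; the gripper's body (75 mm by 177 mm) begins 78 mm behind the grasp point.
Start: joints at [-1.366, 0.087, 1.371, -0, 1.684, -0.103], TCP at [0.167, -0.524, 0.231] pointing down, gripper open.
Joint ranges: [-3.1, 3.1], [-0.76, 2.03], [0.27, 2.55], [-1.08, 4.22], [0.17, 2.65], [-2.57, 2.57]. Speed limits (rad/s): [2.79, 2.79, 3.14, 3.14, 3.14, 3.14].

## Interface

Orientations are given as [roll, pitch, yaw] about the fixed x, y, z axes, in that order (R = Rz(yaw) Ry(pitch) Rx(roll)).
In Python, from bench import sensors, optics, ticket gives the robot as it stands.
- The arm moves only by the tool send_rows, never from a script. Its argument "rows" is a list of rows, each a list of 6 numbers: the shift along the world's x, y, z in mm, then the turn, a rotation vector about the world's x, y, z in rad. In form: [[x, y, z, wx, wy, wz], ...]. A call has 1 to 8 rows; each row shifts and turns the commanded pose from where the row before left it; what a row does not reach is not made up. A row lasts 1/12 s, in which the tool goes at most 41.7 mm and 7.16 degrees, less where a joint would pass 70% of its speed; a pose out of reach is approached as far as the arm can. A call is refused whole if a number of a shift passes 41.7 or a number of a turn 0.125, either way. A call with a gripper value outside its range is refused whole. "grip" is the finger opening in mm, from 0 to 94, set as the call begins (left out, the last holds). The fingers move at their own pace and stop on an object; the grip force is fixed at half the most. Time passes only in rows, so rows that do not move let the fingers close. It gives the time, the measured TCP pose, the force, the opening and the grip force at its end, in the units of the state.
- sensors.get_obs(): the state, without advancing time (a new reading comes with each control period).
- optics.snapshot(name): name is "scene" or "top" or "wrist"; returns the picture (420x560x3 uint8, red, green, blue); there is no depth.
- optics.camera_model(name): a dict with "vertical_fov" (degrees; the focal length in pixels is half the picture's height over the tangent of half this angle, whatever the lens; pixels are square), "cx", "cy" (the principal point, pixels), "R" (3x3) and "t" (3): a world point X has camera coordinates R X + t. Camera axes: x right, y down, z forward; pixel columns grow to the right and rows downward; lengths in m; the calibration is good to about 2 mm. A picture is of the moment at which its call begins: read the wrist's pose just before it. camera_model takes no time and is no camera call; for the wrist camera it gives the pose at the moment of the call.
- ticket.close_job(): hands the job in; it is judged then, once.
The state is a dict: "time": time; "joint_positions": joint angles; "qvel": joint speeds; "joint_torque": joint torques, N m; "tool_pos": TCP position; "ee_rot": TCP orientation; "wrist_force": force on the tool from outside, world axes, zero at the start; "wrist_torque": the same for the moment, N m; "width": finger opening in m; "finger_force": force on a finger pad.
Only numpy, scipy, OpenCV 4.12 (cv2) and the standard library are available. Lean on these libraries where they do the work, as an engineer would, in place of code of your own. Each camera call takes 0.05 s, during which the arm holds its last target. There are 200 camera calls.

## Task

First lock the edge burnisher's spindle: take the red wing key from its block, feel along the curved slot in the steel deck with its tip until it drops into the hidden socket, and turn it a full quarter turn clockwise. Then fit the pale wooden wheel on the spindle, turning it until its keyway drops over the driving key and it sits fully home, and slide every aluminium spacer laid out on the bench onto the shaft above it. Leave the spindle locked, put the wing key back upright in its block, and do not knock the other things about.

Things in the scene. Friction and masses are not known exactly. Their poses are not given: they have to be found in the camera images.
- machine: Bench edge burnisher, fixed: green housing, steel deck. Origin on the bench under the spindle axis; z up, -x is its front (yaw up to 0.3 rad). Deck top at z 75 mm: half disc of 115 mm radius in front; behind, square, 125 mm back and 115 mm to each side. Fence at x 103 to 113 mm, 28 mm high; switch box on the -y side.
- slot_mid (a point): Middle of the curved slot's mouth, level with the deck top. The slot, 20 mm wide, follows a circle of 70 mm radius about the spindle axis, 50 degrees to either side of here; black dust-brush bristles hide it and give way freely. 13 mm below the deck top lies the spindle's flat steel flange; in it, on the 70 mm circle, one lock screw within 40 degrees either side of here, where is not measured.
- lock (a joint): Lock screw: socket 14.2 mm square (key tip 12 mm), 10.5 mm deep, sides radial and tangential to the slot while unlocked. 0 = spindle free, 1.57 = locked, stop at 1.6; grows clockwise seen from above. Friction 0.03 N m; stays as left. The spindle itself is stiff (0.7 N m): light pressing does not turn it.
- seat (a point): Point on the spindle axis on top of its 40 mm wide hub, 80 mm above the bench, 5 mm above the deck: the wheel sits on this face. At the foot of the shaft a brass driving key, 5 mm wide, reaching 12 mm from the axis, 12 mm high; it points exactly to the lock screw's side (the line from the axis through it runs over the socket).
- shaft_top (a point): Top of the plain, upright 16 mm thick shaft, on the spindle axis, 66.5 mm above the seat; its last 4.5 mm taper to 11 mm.
- key: Red wing key, 100 mm tall, 110 g, upright in its block. Origin at the tip, z up the shank. The tip is a 12 mm square, 12 mm long, its last 3 mm a cone down to 8 mm (sides along body x and y), on a round 10 mm shank; a 28 mm wide collar from 50 to 54 mm above the tip; the red grip, 40 mm along x, 12 mm along y, from 66 to 100 mm above the tip, pinched across y.
- holder: Wooden key block, 70 x 70 x 62 mm, fixed; origin at the centre of its underside.
- holder_hole (a point): Centre of the mouth of the key's hole (19 mm wide, 58 mm deep) in the top of the block. Stored, the key hangs upright with its collar on the block, its tip 50 mm below this point.
- wheel: Pale hardwood burnishing wheel with grooves, 60 mm wide, 24 mm thick, 220 g; lies flat; origin at the centre of its underside, z up. Square steel bush, 18.8 mm bore, with a keyway 8 mm wide and 14 mm out from the axis, towards body +x, marked with a white line on top. Slack on the shaft 1.4 mm each way.
- spacer1: Aluminium spacer ring, 40 mm wide, 19 mm bore, 10 mm thick, 60 g; origin at the centre of its underside. Two to four spacers are laid out; absent ones read None from the start. It goes on the shaft above the wheel.
- spacer2: Aluminium spacer ring, 40 mm wide, 19 mm bore, 10 mm thick, 60 g; origin at the centre of its underside. Two to four spacers are laid out; absent ones read None from the start. It goes on the shaft above the wheel.
- spacer3: Aluminium spacer ring, 40 mm wide, 19 mm bore, 10 mm thick, 60 g; origin at the centre of its underside. Two to four spacers are laid out; absent ones read None from the start. It goes on the shaft above the wheel.
- spacer4: Aluminium spacer ring, 40 mm wide, 19 mm bore, 10 mm thick, 60 g; origin at the centre of its underside. Two to four spacers are laid out; absent ones read None from the start. It goes on the shaft above the wheel.
- glue: Bystander, leave alone: yellow glue squeeze bottle, 52 mm wide, 160 mm tall. Origin at its underside.
- dye: Bystander, leave alone: amber dye jar with a black lid, 54 mm wide, 70 mm tall. Origin at its underside.
- wax: Bystander, leave alone: round brass wax tin, 68 mm wide, 22 mm tall. Origin at its underside.
- buckle: Bystander, leave alone: small brass belt ring, 48 mm wide, 6 mm thick (belongs to a belt, not to the machine). Origin at its underside.
- maul: Bystander, leave alone: maul with a white head, 245 mm long. Origin at its underside.
- slicker: Bystander, leave alone: flat wooden edge slicker, 150 mm long. Origin at its underside.
- rivets: Bystander, leave alone: grey rivet tray, 80 x 110 x 40 mm. Origin at its underside.
Not all that is in view belongs to the job. What is shaped like the key but black is not meant.

How it is judged:
On the way, in this order (a step that is already met when the one before it is completed fails the run):
1. the spindle is locked: the lock screw turned a quarter turn with the key (value of joint lock above 1.3 rad), for 0.2 s.
2. the wheel is dropped over the driving key, home on the hub (z of wheel in the frame of seat between -0.003 and 0.004 m and horizontal distance between wheel and seat below 0.004 m and angle between wheel's own z axis and vertical below 0.06 rad), for 0.2 s.
At the end, for the whole second after the job is handed in: Lock screw turned at least 1.3 rad; wheel flat on the hub (4 mm in height and sideways); every spacer present on the shaft above it (5 mm of the axis, 20 to 59 mm above the seat); wing key upright in its block (tip 46 to 54 mm below the hole's mouth, 7 mm sideways); all at rest (all of step 2 and value of joint lock above 1.3 rad and linear speed of each of wheel, spacer1, spacer2, spacer3, spacer4, key below 0.02 m/s and horizontal distance between each of spacer1, spacer2, spacer3, spacer4 and seat below 0.005 m and z of spacer1 in the frame of seat between 0.02 and 0.059 m and angle between each of spacer1, spacer2, spacer3, spacer4, key's own z axis and vertical below 0.1 rad and z of spacer2 in the frame of seat between 0.02 and 0.059 m and z of spacer3 in the frame of seat between 0.02 and 0.059 m and z of spacer4 in the frame of seat between 0.02 and 0.059 m and horizontal distance between key and holder_hole below 0.007 m and z of key in the frame of holder_hole between -0.054 and -0.046 m); the robot touches nothing.
It fails at once if one of the other things on the bench is pushed more than 60 mm (distance of any of glue, dye, wax, buckle, maul, slicker, rivets from where it was at the start of the episode above 0.06 m).
Of spacer1, spacer2, spacer3, spacer4 only 2 to 4 are there at a start; the rules pass over those that are not, and their reading is None.
At some moment in a run one of wheel, spacer1, spacer2, spacer3, spacer4 may be knocked a few centimetres aside while the robot is not near it.
It also fails if it takes over 210 s, if anything falls off the work surface, if the arm or the gripper's body presses on something with over 40 N, if the wrist force passes 120 N, or if a joint passes its speed limit or range.

## Working session

There is one attempt and no reset: what is moved stays moved. The work goes in short steps, Python scripts to look and compute and a tool call to move; the robot and the scene stay as the last step left them, time stands still between calls to the robot, and variables do not carry over. Pictures are saved under pics/ and viewed, at most 14 in all, crops included, and the job is handed in when it is done.

Besides the shell and the picture viewer there is one more tool, called by a JSON object that holds its "fn" and its "kwargs". send_rows: Moves the arm, as the interface text tells. Its arguments: {"type":"object","properties":{"rows":{"type":"array"},"grip":{"type":"number"}},"required":["rows"]}

```bash
mkdir -p pics; ls; cat > h.py <<'E'
import numpy as np, cv2
from bench import sensors, optics, ticket
def snap(n,f=None):
    m=optics.camera_model(n); im=np.array(optics.snapshot(n))
    if f: cv2.imwrite('pics/'+f,im[:,:,::-1])
    return im,m
def foc(m): return 210/np.tan(np.radians(m['vertical_fov'])/2)
def ray(m,u,v):
    R=np.array(m['R']);t=np.array(m['t']);f=foc(m)
    d=R.T@np.array([(u-m['cx'])/f,(v-m['cy'])/f,1]);return -R.T@t,d/np.linalg.norm(d)
def onz(m,u,v,z):
    c,d=ray(m,u,v);return c+d*(z-c[2])/d[2]
def proj(m,X):
    p=np.array(m['R'])@np.array(X)+np.array(m['t']);f=foc(m);return np.array([f*p[0]/p[2]+m['cx'],f*p[1]/p[2]+m['cy']])
def two(a,b):
    (c1,d1),(c2,d2)=a,b
    s=np.linalg.lstsq(np.c_[d1,-d2],c2-c1,rcond=None)[0]
    p,q=c1+s[0]*d1,c2+s[1]*d2;return (p+q)/2,np.linalg.norm(p-q)
E
python3 - <<'E'
from h import *
for n in('scene','top','wrist'):
    im,m=snap(n,n+'0.png');print(n,{k:np.round(v,3).tolist() for k,v in m.items()})
a=[cv2.imread('pics/%s0.png'%n) for n in('scene','top')]
o=sensors.get_obs();print(o)
E
```

```text
pics
scene {'vertical_fov': 56.277, 'cx': 281.342, 'cy': 210.385, 'R': [[0.627, 0.779, 0.011], [0.63, -0.499, -0.594], [-0.458, 0.379, -0.804]], 't': [-0.311, -0.249, 1.345]}
top {'vertical_fov': 51.049, 'cx': 272.944, 'cy': 211.511, 'R': [[-0.011, -1.0, -0.004], [-0.987, 0.011, -0.16], [0.161, 0.002, -0.987]], 't': [0.025, 0.506, 1.35]}
wrist {'vertical_fov': 65.833, 'cx': 277.093, 'cy': 206.521, 'R': [[0.303, -0.953, -0.001], [-0.916, -0.291, 0.275], [-0.262, -0.082, -0.962]], 't': [-0.549, -0.029, 0.391]}
{'time': 0.15, 'joint_positions': array([-1.36612151e+00,  8.77692848e-02,  1.37185204e+00, -1.32480111e-05,
        1.68360054e+00, -1.03110470e-01]), 'qvel': array([-1.15002551e-03, -3.44459689e-03, -3.29403035e-03,  1.99628971e-04,
       -4.71202144e-04, -3.94639143e-05]), 'joint_torque': array([ 1.89700171e-03, -3.40642583e+01, -3.02792752e+01,  7.19094230e-02,
        3.05263954e-02, -1.18584408e-04]), 'tool_pos': array([ 0.16653336, -0.52379952,  0.22960967]), 'ee_rot': array([-3.13997074e+00, -1.54594498e-04,  3.07783685e-01]), 'wrist_force': array([ 0.75367035,  0.05076778, -0.14480946]), 'wrist_torque': array([-0.0258412 ,  0.00652511, -0.03729751]), 'finger_force': 0.0, 'width': 0.09436414134758264}
```

View pics/top0.png

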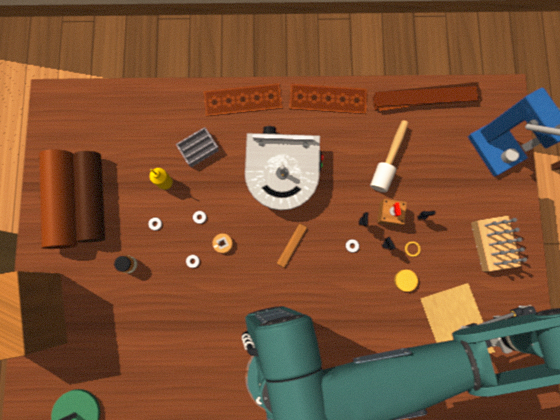

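View pics/scene0.png

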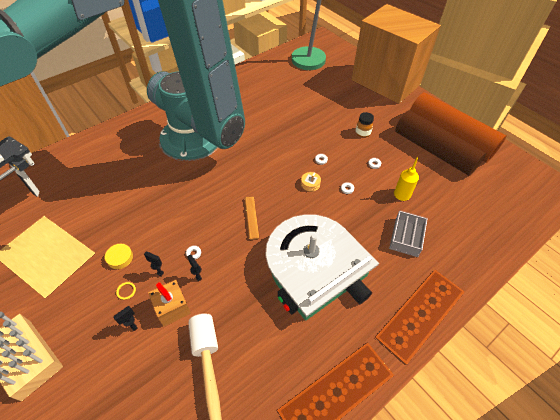

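Top view: machine with its shaft at about (283,172) and slot arc around (282,192). Red key in its block is at (396,211), with three black keys around it. The wheel is at (222,243), and four spacers are at (155,224), (199,217), (193,261) and (352,246). The scene view agrees.

```bash
python3 - <<'E'
from h import *
T=cv2.imread('pics/top0.png')[:,:,::-1];S=cv2.imread('pics/scene0.png')[:,:,::-1]
mt=optics.camera_model('top');ms=optics.camera_model('scene')
def red(im,box):
    x0,x1,y0,y1=box;h=im[y0:y1,x0:x1].astype(int);k=(h[...,0]>190)&(h[...,1]<60)&(h[...,2]<60)
    v,u=np.nonzero(k);return u.mean()+x0,v.mean()+y0,len(u)
a=red(T,(375,415,195,225));b=red(S,(150,185,275,310));print('red',a,b,two(ray(mt,*a[:2]),ray(ms,*b[:2])))
def blob(im,u,v,f,r=16):
    p=im[v-r:v+r,u-r:u+r].astype(int);k=f(p).astype(np.uint8)
    n,l,s,c=cv2.connectedComponentsWithStats(k);
    if n<2:return None
    i=1+np.argmax(s[1:,4]);w=np.nonzero(l==i);
    c=cv2.minEnclosingCircle(np.c_[w[1],w[0]].astype(np.float32));return c[0][0]+u-r,c[0][1]+v-r,c[1]
white=lambda p:(p.min(2)>170)
for t,s in(((155,224),(375,163)),((199,217),(348,188)),((193,261),(321,158)),((352,246),(193,252))):
    a=blob(T,*t,white);b=blob(S,*s,white);print('sp',np.round(a,1),np.round(b,1),two(ray(mt,*a[:2]),ray(ms,*b[:2])),onz(mt,*a[:2],.01))
pale=lambda p:(p[...,0]>170)&(p[...,1]>120)
a=blob(T,222,243,pale);b=blob(S,311,182,pale);print('wheel',a,b,two(ray(mt,*a[:2]),ray(ms,*b[:2])))
print('shaft top',two(ray(mt,283,172),ray(ms,313,237)))
for z in(0.075,):print('slot mid',onz(mt,282,192,z))
a=onz(mt,248,136,.103);b=onz(mt,320,138,.103);print('fence',a,b)
print('holder',two(ray(mt,396,211),ray(ms,166,296)))
c=np.vstack([cv2.resize(T[190:290,330:450],None,fx=5,fy=5,interpolation=3)])
cv2.imwrite('pics/c1.png',c[:,:,::-1])
E
```

```text
red (np.float64(397.2068965517241), np.float64(208.79310344827587), 58) (np.float64(163.15686274509804), np.float64(290.8333333333333), 102) (array([ 0.50093141, -0.35511296,  0.0997516 ]), np.float64(0.003374472179065686))
sp [154.5 223.5   6. ] [374.5 162.5   6. ] (array([0.47656039, 0.40250023, 0.0091088 ]), np.float64(0.001379578406997001)) [0.47597536 0.40170379 0.01      ]
sp [198.9 216.6   6.1] [347.5 187.    6.3] (array([0.49716293, 0.25931492, 0.0111535 ]), np.float64(0.0016091614073817392)) [0.49681969 0.25887234 0.01      ]
sp [192.  260.6   6.2] [321.3 158.5   5.9] (array([0.3561695 , 0.27928699, 0.00882064]), np.float64(0.0015386602862614426)) [0.35564418 0.27843753 0.01      ]
sp [351.9 245.2   6.3] [193.2 251.6   7.3] (array([ 0.39939796, -0.23054809,  0.00971309]), np.float64(0.0017326081520602204)) [ 0.39899471 -0.23128332  0.01      ]
wheel (221.6752576828003, 242.66494846343994, 9.698180198669434) (310.5, 181.0, 10.404426574707031) (array([0.41127659, 0.18405559, 0.01538456]), np.float64(0.00016843890393710193))
shaft top (array([ 0.61536907, -0.00687678,  0.12919768]), np.float64(0.013228200866257013))
slot mid [ 0.56130653 -0.00932103  0.075     ]
fence [0.73420483 0.09434969 0.103     ] [ 0.72505185 -0.12902997  0.103     ]
holder (array([ 0.49968877, -0.35698663,  0.07116613]), np.float64(0.007913918331971394))
```

{"fn": "send_rows", "kwargs": {"rows": [[33.4, 16.9, 3, 0, 0, 0], [33.4, 16.9, 3, 0, 0, 0], [33.4, 16.9, 3, 0, 0, 0], [33.4, 16.9, 3, 0, 0, 0], [33.4, 16.9, 3, 0, 0, 0], [33.4, 16.9, 3, 0, 0, 0], [33.4, 16.9, 3, 0, 0, 0], [33.4, 16.9, 0, 0, 0, 0]]}}

```text
time: 0.82
tool_pos: [0.4354, -0.3879, 0.252]
ee_rot: [3.141, -0.0, 0.308]
wrist_force: [0.5, -0.6, 0.5]
width: 0.0941
finger_force: 0.0
```

{"fn": "send_rows", "kwargs": {"rows": [[33.4, 16.9, 0, 0, 0, 0], [33.4, 16.9, 0, 0, 0, 0], [0, 0, 0, 0, 0, 0], [0, 0, 0, 0, 0, 0]]}}

```text
time: 1.15
tool_pos: [0.5018, -0.3538, 0.2503]
ee_rot: [-3.14, 0.001, 0.311]
wrist_force: [0.4, -0.4, 0.3]
width: 0.0938
finger_force: 0.0
```

```bash
python3 - <<'E'
from h import *
im,m=snap('wrist','w1.png');o=sensors.get_obs();print(o['tool_pos'],o['ee_rot'],o['wrist_force'])
E
```

```text
[ 0.50066408 -0.35481353  0.25070787] [-3.14073826e+00  1.50437307e-03  3.09096612e-01] [-0.10780832 -0.02468626 -0.333395  ]
```

View pics/w1.png

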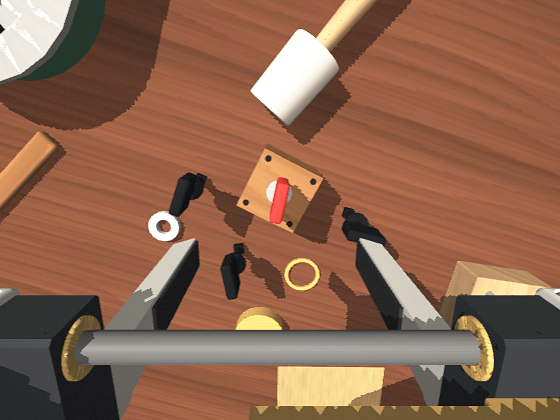

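Wrist view: red grip from (281,180) to (277,222), block top around (280,188) with dots at its corners. Three black keys, spacer 4 at (163,226), buckle at (302,274), and the maul clear above.

```bash
cat >> h.py <<'E'
def redbox(im,m,z=.112):
    p=im.astype(int);k=((p[...,0]>150)&(p[...,1]<75)&(p[...,2]<75)).astype(np.uint8)
    n,l,s,c=cv2.connectedComponentsWithStats(k);i=1+np.argmax(s[1:,4]);v,u=np.nonzero(l==i)
    P=np.array([onz(m,a,b,z)[:2] for a,b in zip(u,v)])
    r=cv2.minAreaRect((P*1000).astype(np.float32));b=cv2.boxPoints(r)
    e=[b[1]-b[0],b[2]-b[1]];e=max(e,key=np.linalg.norm)
    return np.array(r[0])/1000,r[1],np.arctan2(e[1],e[0]),(u.mean(),v.mean())
E
python3 - <<'E'
from h import *
im=cv2.imread('pics/w1.png')[:,:,::-1];m=optics.camera_model('wrist')
print(redbox(im,m));p=im.astype(int)
k=((p[...,0]>150)&(p[...,1]<75)&(p[...,2]<75));v,u=np.nonzero(k);print(u.min(),u.max(),v.min(),v.max())
# corner dots
for d in((268,158),(313,182),(290,224),(246,203)):
    q=im[d[1]-7:d[1]+7,d[0]-7:d[0]+7].max(2)<60;v,u=np.nonzero(q);print(onz(m,u.mean()+d[0]-7,v.mean()+d[1]-7,.062))
E
```

```text
(array([ 0.50234897, -0.35604694]), (44.048030853271484, 12.408709526062012), np.float32(0.09342614), (np.float64(280.62702702702705), np.float64(196.71891891891892)))
270 288 178 223
[ 0.53018839 -0.33490726  0.062     ]
[ 0.52111448 -0.38825072  0.062     ]
[ 0.46794408 -0.37905522  0.062     ]
[ 0.47694915 -0.32575167  0.062     ]
```

{"fn": "send_rows", "kwargs": {"rows": [[0, 0, -20, 0, 0, -0.108], [0, -1, -20, 0, 0, -0.108], [0, 0, -20, 0, 0, 0], [0, 0, -20, 0, 0, 0], [0, 0, 0, 0, 0, 0], [0, 0, 0, 0, 0, 0], [0, 0, 0, 0, 0, 0]], "grip": 50}}

```text
time: 1.78
tool_pos: [0.5002, -0.3573, 0.173]
ee_rot: [3.14, -0.001, 0.09]
wrist_force: [0.6, -0.1, -0.1]
width: 0.0515
finger_force: 0.0
```

```bash
python3 - <<'E'
from h import *
im,m=snap('wrist','w2.png');o=sensors.get_obs();print(o['tool_pos'],o['ee_rot'],o['joint_positions'])
r=redbox(im,m);print(r)
R1=np.array(m['R'])
# triangulate far/near end via centroid: use previous view
im1=cv2.imread('pics/w1.png')[:,:,::-1]
p=im.astype(int);k=((p[...,0]>150)&(p[...,1]<75)&(p[...,2]<75)).astype(np.uint8)
v,u=np.nonzero(k);print(u.min(),u.max(),v.min(),v.max())
cv2.imwrite('pics/c2.png',im[:,:,::-1][100:420,120:440])
E
```

```text
[ 0.50065419 -0.35731677  0.17364973] [ 3.13908636e+00 -2.14976095e-03  9.05799704e-02] [-7.11907394e-01  2.46030428e-01  1.30100352e+00 -1.95855903e-04
  1.59126255e+00  7.68307326e-01]
(array([ 0.5050329 , -0.35584375]), (45.11005401611328, 10.659760475158691), np.float32(0.082146704), (np.float64(276.21884498480244), np.float64(225.19452887537994)))
267 283 193 254
```

View pics/w2.png

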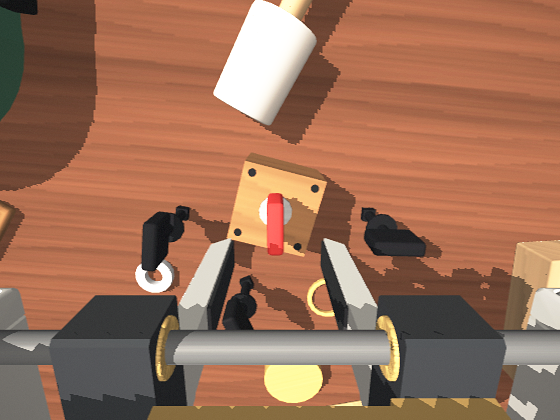

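View: red grip from (275,193) to (275,254) between the opened fingers. The block dots are visible and nothing is in the fingers' path.

```bash
python3 - <<'E'
from h import *
import pickle
m2=optics.camera_model('wrist')
# view-1 camera: rebuild from tool motion (pure shift + yaw)
def Rz(a): return np.array([[np.cos(a),-np.sin(a),0],[np.sin(a),np.cos(a),0],[0,0,1]])
t2=np.array([.50065,-.35732,.17365]);t1=np.array([.50066,-.35481,.25071])
D=Rz(.3091-.0906);R2=np.array(m2['R']);C2=-R2.T@m2['t'];R1=R2@D.T;C1=t1+D@(C2-t2)
m1=dict(m2);m1['R']=R1;m1['t']=-R1@C1
print('-x end',two(ray(m1,277,223),ray(m2,275,254)))
for a,b in(((268,158),(252,173)),((313,182),(315,189)),((290,224),(297,247)),((246,203),(238,232))):print(two(ray(m1,*a),ray(m2,*b)))
E
```

```text
-x end (array([ 0.48430546, -0.35896361,  0.11781876]), np.float64(0.003845124726401273))
(array([ 0.53350049, -0.33511382,  0.07691252]), np.float64(0.0008399142177113524))
(array([ 0.52168432, -0.38858107,  0.06122448]), np.float64(0.001999264013007117))
(array([ 0.47138793, -0.37848473,  0.06941279]), np.float64(0.0024789667503416243))
(array([ 0.47844911, -0.3264404 ,  0.06441059]), np.float64(0.0021443762978440254))
```

{"fn": "send_rows", "kwargs": {"rows": [[1, 1, -15, 0, 0, 0], [0, 0, -15, 0, 0, 0], [0, 0, -15, 0, 0, 0], [0, 0, -15, 0, 0, 0], [0, 0, -13, 0, 0, 0], [0, 0, 0, 0, 0, 0]]}}

```text
time: 2.33
tool_pos: [0.5006, -0.3546, 0.0965]
ee_rot: [-3.139, 0.003, 0.092]
wrist_force: [-1.0, 0.5, -1.4]
width: 0.0503
finger_force: 0.0
```

{"fn": "send_rows", "kwargs": {"rows": [[0, 0, 0, 0, 0, 0], [0, 0, 0, 0, 0, 0], [0, 0, 0, 0, 0, 0], [0, 0, 0, 0, 0, 0], [0, 0, 0, 0, 0, 0], [0, 0, 0, 0, 0, 0]], "grip": 0}}

```text
time: 2.83
tool_pos: [0.5018, -0.3554, 0.0991]
ee_rot: [3.141, -0.001, 0.092]
wrist_force: [-0.3, -0.3, -0.5]
width: 0.0134
finger_force: 0.0
```

{"fn": "send_rows", "kwargs": {"rows": [[0, 0, 0, 0, 0, 0], [0, 0, 0, 0, 0, 0], [0, 0, 0, 0, 0, 0]]}}

```text
time: 3.08
tool_pos: [0.5018, -0.3554, 0.099]
ee_rot: [3.141, -0.001, 0.092]
wrist_force: [0.5, 0.0, 2.7]
width: 0.0122
finger_force: 30.0
```

{"fn": "send_rows", "kwargs": {"rows": [[0, 0, 15, 0, 0, 0], [0, 0, 20, 0, 0, 0], [0, 0, 25, 0, 0, 0], [0, 0, 25, 0, 0, 0], [0, 0, 25, 0, 0, 0], [0, 0, 20, 0, 0, 0], [0, 0, 0, 0, 0, 0], [0, 0, 0, 0, 0, 0]]}}

```text
time: 3.75
tool_pos: [0.502, -0.3554, 0.2291]
ee_rot: [3.14, -0.001, 0.092]
wrist_force: [0.8, -0.0, -1.8]
width: 0.012
finger_force: 30.0
```

```bash
python3 - <<'E'
from h import *
im,m=snap('wrist','w3.png');o=sensors.get_obs();print(o['tool_pos'],o['ee_rot'],o['width'],o['finger_force'],o['wrist_force'])
E
```

```text
[ 0.50131886 -0.35491944  0.22715164] [-3.14050507e+00  1.17864462e-03  9.17730162e-02] 0.011673276431520857 29.999547600746155 [ 0.07291518 -0.40258449 -2.30497887]
```

View pics/w3.png

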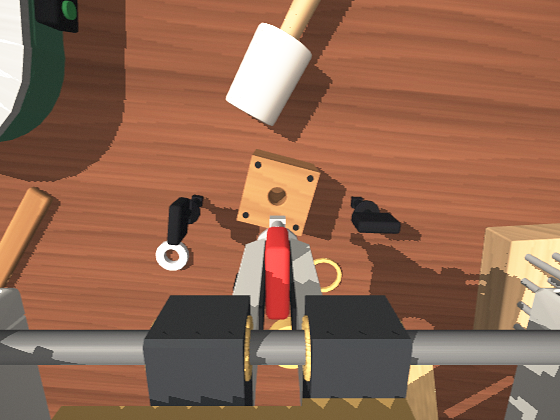

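Key held (12 mm opening, 30 N). The empty hole is at (277,195), the tip at about (277,221), and spacer 4 at (172,256).

```bash
python3 - <<'E'
from h import *
m=optics.camera_model('wrist');im=cv2.imread('pics/w3.png')[:,:,::-1]
q=(im[180:210,262:292].max(2)<100).astype(np.uint8);n,l,s,c=cv2.connectedComponentsWithStats(q);i=1+np.argmax(s[1:,4]);v,u=np.nonzero(l==i)
r=cv2.minEnclosingCircle(np.c_[u,v].astype(np.float32));print(r,len(u),'hole',onz(m,r[0][0]+262,r[0][1]+180,.062))
for d in((258,164),(310,178),(296,227),(246,215)):
    q=im[d[1]-6:d[1]+7,d[0]-6:d[0]+7].max(2)<60;v,u=np.nonzero(q);print(onz(m,u.mean()+d[0]-6,v.mean()+d[1]-6,.062))
print('tip',onz(m,277,220,.14),m['t'])
E
```

```text
((11.0, 16.5), 6.265082359313965) 45 hole [ 0.49943412 -0.35076407  0.062     ]
[ 0.53065372 -0.33266579  0.062     ]
[ 0.52162904 -0.38570984  0.062     ]
[ 0.46874287 -0.37668348  0.062     ]
[ 0.47745056 -0.32382187  0.062     ]
tip [ 0.50064806 -0.35476297  0.14      ] [-0.39902293  0.41999155  0.51701941]
```

{"fn": "send_rows", "kwargs": {"rows": [[2, 38.5, 4, 0, 0, 0], [2, 38.5, 4, 0, 0, 0], [2, 38.5, 4, 0, 0, 0], [2, 38.5, 4, 0, 0, 0], [2, 38.5, 4, 0, 0, 0], [2, 38.5, 4, 0, 0, 0], [2, 38.5, 4, 0, 0, 0], [2, 38.5, 4, 0, 0, 0]]}}

```text
time: 4.47
tool_pos: [0.5163, -0.0452, 0.2576]
ee_rot: [-3.14, 0.005, 0.091]
wrist_force: [1.5, -0.4, -1.7]
width: 0.0118
finger_force: 30.0
```

{"fn": "send_rows", "kwargs": {"rows": [[2, 38.5, 0, 0, 0, 0], [0, 0, 0, 0, 0, 0], [0, 0, 0, 0, 0, 0], [0, 0, 0, 0, 0, 0]]}}

```text
time: 4.8
tool_pos: [0.5189, -0.0088, 0.2582]
ee_rot: [3.142, 0.004, 0.092]
wrist_force: [-0.0, 0.6, -1.0]
width: 0.0118
finger_force: 30.0
```

```bash
python3 - <<'E'
from h import *
im,m=snap('wrist','w4.png');o=sensors.get_obs();print(o['tool_pos'],o['ee_rot'],o['joint_positions'])
np.save('m4.npy',m,allow_pickle=True)
E
```

```text
[ 0.5190678  -0.00944947  0.25863121] [3.14155742 0.00330931 0.09088665] [-1.26970363e-01  1.68930233e-02  1.38896708e+00 -7.60390855e-04
  1.73895598e+00  1.35281319e+00]
```

View pics/w4.png

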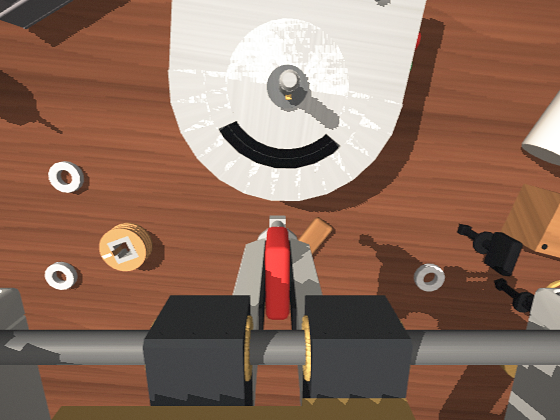

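Machine view: shaft top at about (288,76), brass driving key peeking out at (290,98), black slot arc from (220,128) to (338,147). Wheel at (125,247) with white line and keyway on the left. Spacers at (67,177), (61,276) and (429,277).

```bash
python3 - <<'E'
from h import *
from scipy.optimize import least_squares as ls
im=cv2.imread('pics/w4.png')[:,:,::-1];m=np.load('m4.npy',allow_pickle=True).item()
k=(im.max(2)<45).astype(np.uint8);k[:110]=0;k[175:]=0;k[:,:205]=0;k[:,350:]=0
n,l,s,c=cv2.connectedComponentsWithStats(k);i=1+np.argmax(s[1:,4]);v,u=np.nonzero(l==i);print(s[i])
P=np.array([onz(m,a,b,.075)[:2] for a,b in zip(u,v)])
# middle line fit: circle by all pixels (area symmetric about 70 mm), radius fixed ~70
f=lambda p:np.hypot(P[:,0]-p[0],P[:,1]-p[1])-p[2]
r=ls(f,[.61,0,.07]).x;print('circle',r)
r2=ls(lambda p:np.hypot(P[:,0]-p[0],P[:,1]-p[1])-.0705,[.61,0]).x;print('fixed',r2)
a=np.arctan2(P[:,1]-r2[1],-(P[:,0]-r2[0]));rr=np.hypot(*(P-r2).T);print('ang range deg about -x (+y positive)',np.degrees([a.min(),a.max()]),rr.min(),rr.max())
print('shafttop',onz(m,288,76,.1465))
cv2.imwrite('pics/c4.png',cv2.resize(im[55:175,210:360],None,fx=5,fy=5,interpolation=2)[:,:,::-1])
E
```

```text
[ 220  122  118   46 2156]
circle [ 0.6242276  -0.00821567  0.0711021 ]
fixed [ 0.62355074 -0.0081837 ]
ang range deg about -x (+y positive) [-48.01157013  53.35179391] 0.06046917022014102 0.08007424507063167
shafttop [ 0.62579494 -0.0072667   0.1465    ]
```

View pics/c4.png

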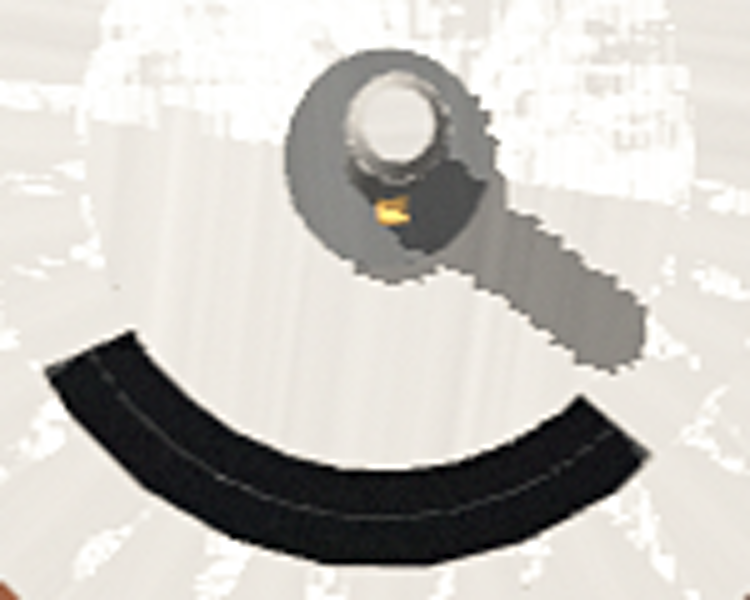

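```bash
python3 - <<'E'
from h import *
im=cv2.imread('pics/w4.png')[:,:,::-1].astype(int);m=np.load('m4.npy',allow_pickle=True).item()
print('hub',onz(m,210+391/5,55+165/5,.080),'top',onz(m,210+395/5,55+119/5,.1465))
k=(im[...,0]>im[...,2]+60);k[:88]=0;k[108:]=0;k[:,:275]=0;k[:,305:]=0;v,u=np.nonzero(k);print(sorted(zip(v.tolist(),u.tolist())))
print('brass top',[onz(m,a,b,.092)[:2].round(4).tolist() for b,a in [(96,286),(96,290),(99,287),(99,291)]])
d=im[85:105,278:310];
for r in (94,96,98,100,102):print(r,im[r,280:308].tolist() if 0 else [ '%d/%d'%(x[0],x[2]) for x in im[r,282:304]])
print('proj axis z .092 r12 front',proj(m,[.624-.012,-.008,.092]),proj(m,[.624,-.008,.092]),proj(m,[.624,-.008,.1465]),proj(m,[.624,-.008,.08]))
E
```

```text
hub [ 0.62194575 -0.01007014  0.08      ] top [ 0.62387938 -0.00822975  0.1465    ]
[(95, 285), (95, 286), (95, 287), (95, 288), (95, 289), (95, 290), (96, 285), (96, 286), (96, 287), (96, 288), (96, 289), (96, 290), (97, 285), (97, 286), (97, 287), (97, 288), (97, 289), (97, 290), (98, 285), (98, 286), (98, 287), (98, 288), (98, 289), (98, 290), (98, 291), (99, 286), (99, 287), (99, 288), (99, 289), (99, 290)]
brass top [[0.6139, -0.0084], [0.6142, -0.0121], [0.6113, -0.0096], [0.6117, -0.0133]]
94 ['128/124', '94/89', '70/67', '86/72', '90/73', '67/73', '83/74', '116/74', '134/74', '118/79', '79/80', '81/81', '80/81', '79/78', '78/78', '78/78', '78/79', '80/80', '79/78', '81/80', '81/81', '78/77']
96 ['138/136', '136/134', '127/124', '214/114', '243/103', '176/75', '175/75', '177/75', '162/76', '111/78', '79/80', '81/81', '79/78', '77/77', '78/77', '81/81', '77/78', '77/77', '78/77', '79/79', '81/80', '80/79']
98 ['139/135', '134/132', '130/134', '196/123', '255/120', '255/139', '255/138', '255/140', '255/136', '226/110', '73/78', '77/78', '79/78', '80/78', '80/80', '79/78', '79/80', '78/78', '79/78', '78/78', '80/81', '84/83']
100 ['136/132', '136/131', '135/130', '132/134', '131/134', '111/112', '69/72', '73/78', '73/78', '78/81', '82/81', '76/77', '79/80', '80/79', '78/77', '77/76', '77/77', '77/78', '77/78', '77/78', '91/89', '127/120']
102 ['138/134', '134/130', '138/133', '136/132', '135/133', '135/130', '139/134', '120/118', '75/76', '80/80', '81/81', '79/80', '81/80', '79/78', '77/77', '76/76', '80/79', '76/75', '90/88', '126/119', '149/138', '144/134']
proj axis z .092 r12 front [285.35685709  98.09626476] [286.63789144  84.49743976] [288.71707217  78.60230744] [286.27385237  85.52960517]
```

{"fn": "send_rows", "kwargs": {"rows": [[0, 0, 0, 0, 0, 0.1233], [0, 0, 0, 0, 0, 0.1233], [0, 0, 0, 0, 0, 0.1233], [0, 0, 0, 0, 0, 0.1233], [0, 0, 0, 0, 0, 0.1233], [0, 0, 0, 0, 0, 0.1233], [0, 0, 0, 0, 0, 0.1233], [0, 0, 0, 0, 0, 0.1233]]}}

```text
time: 5.52
tool_pos: [0.5194, -0.0107, 0.2596]
ee_rot: [-3.14, 0.001, 1.081]
wrist_force: [0.1, 0.1, -2.2]
width: 0.0119
finger_force: 30.0
```

{"fn": "send_rows", "kwargs": {"rows": [[9, 0, -18, 0, 0, 0.1233], [9, 0, -18, 0, 0, 0.1233], [8, 0, -18, 0, 0, 0.1233], [8, 0, -18, 0, 0, 0.1233], [0, 0, 0, 0, 0, 0], [0, 0, 0, 0, 0, 0], [0, 0, 0, 0, 0, 0]]}}

```text
time: 6.1
tool_pos: [0.5536, -0.0098, 0.1891]
ee_rot: [3.141, 0.0, 1.567]
wrist_force: [0.3, -0.3, -0.5]
width: 0.0117
finger_force: 30.0
```

```bash
python3 - <<'E'
from h import *
im,m=snap('wrist','w5.png');im2,_=snap('top','t5.png');o=sensors.get_obs();print(o['tool_pos'],o['ee_rot'],o['joint_positions'],o['wrist_force'])
E
```

```text
[ 0.55405457 -0.00933726  0.1902278 ] [3.13884225e+00 3.93186425e-04 1.56879553e+00] [-1.19130136e-01  1.05607769e-01  1.43036357e+00 -6.91102002e-05
  1.60284381e+00 -1.17132193e-01] [-0.08471492 -0.02877112 -0.93300687]
```

View pics/w5.png

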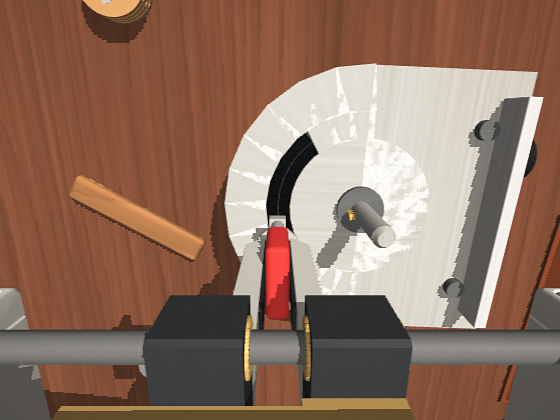

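View: tip just over the slot at (278,218), hub at about (360,210), brass key at (351,215). Machine's fence is on the right.

```bash
python3 - <<'E'
from h import *
from scipy.optimize import least_squares as ls
im=cv2.imread('pics/w5.png')[:,:,::-1].astype(int);m=optics.camera_model('wrist')
k=(im.max(2)<45).astype(np.uint8);k[:125]=0;k[212:]=0;k[:,:255]=0;k[:,325:]=0
n,l,s,c=cv2.connectedComponentsWithStats(k);i=1+np.argmax(s[1:,4]);v,u=np.nonzero(l==i)
P=np.array([onz(m,a,b,.075)[:2] for a,b in zip(u,v)])
r2=ls(lambda p:np.hypot(P[:,0]-p[0],P[:,1]-p[1])-.0705,[.61,0]).x;rr=np.hypot(*(P-r2).T);print('axis',r2,rr.min(),rr.max())
a=np.arctan2(P[:,1]-r2[1],-(P[:,0]-r2[0]));print(np.degrees([a.min(),a.max()]))
k=(im[...,0]>im[...,2]+60);k[:205]=0;k[225:]=0;k[:,:343]=0;k[:,362:]=0;v,u=np.nonzero(k)
B=np.array([onz(m,x,y,.092)[:2] for x,y in zip(u,v)]);print('brass',B.min(0),B.max(0),B.mean(0),len(B))
print('hub px of axis',proj(m,[*r2,.08]),proj(m,[*r2,.1465]))
print('tip',[onz(m,278,y,.103) for y in(216,222)])
cv2.imwrite('pics/c5.png',cv2.resize(im[180:255,325:405].astype(np.uint8),None,fx=8,fy=8,interpolation=2)[:,:,::-1])
E
```

```text
axis [ 0.62418947 -0.00762544] 0.06017503317667974 0.07990994523657381
[-2.5435996  53.24456321]
brass [ 0.61026093 -0.01220759] [ 0.61637034 -0.0045142 ] [ 0.61348878 -0.00831693] 59
hub px of axis [360.23578781 209.43760054] [385.51686357 238.33892401]
tip [array([ 0.55423628, -0.00596412,  0.103     ]), array([ 0.55422851, -0.01089707,  0.103     ])]
```

View pics/c5.png

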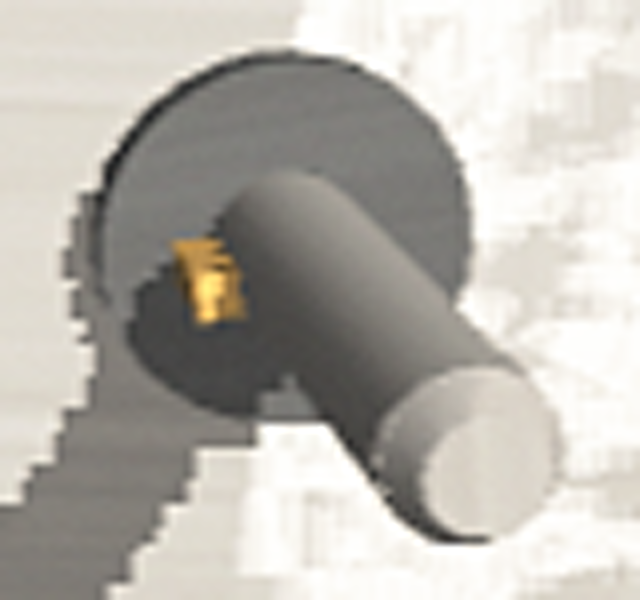

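{"fn": "send_rows", "kwargs": {"rows": [[0, -0.5, -10, 0, 0, 0.03], [0, 0, -10, 0, 0, 0], [0, 0, -10, 0, 0, 0], [0, 0, -4, 0, 0, 0], [0, 0, 0, 0, 0, 0], [0, 0, 0, 0, 0, 0]]}}

```text
time: 6.7
tool_pos: [0.5534, -0.0091, 0.1542]
ee_rot: [-3.141, -0.0, 1.601]
wrist_force: [-0.3, -0.5, -0.8]
width: 0.0114
finger_force: 30.0
```

{"fn": "send_rows", "kwargs": {"rows": [[0, 0, -2, 0, 0, 0], [0, 0, -2, 0, 0, 0], [0, 0, -1, 0, 0, 0], [0, 0, -1, 0, 0, 0], [0, 0, 0, 0, 0, 0]]}}

```text
time: 7.12
tool_pos: [0.5538, -0.0092, 0.149]
ee_rot: [3.141, 0.0, 1.601]
wrist_force: [0.3, -0.1, 0.2]
width: 0.0119
finger_force: 30.0
```

{"fn": "send_rows", "kwargs": {"rows": [[0, 0, -1, 0, 0, 0], [0, 0, 0, 0, 0, 0], [0, 0, -1, 0, 0, 0], [0, 0, 0, 0, 0, 0]]}}

```text
time: 7.45
tool_pos: [0.5539, -0.0091, 0.1488]
ee_rot: [3.14, 0.0, 1.601]
wrist_force: [-2.9, -0.0, 8.5]
width: 0.0115
finger_force: 30.0
```

{"fn": "send_rows", "kwargs": {"rows": [[0.1, -1.8, 0, 0, 0, 0.026], [0.15, -1.8, 0, 0, 0, 0.026], [0.2, -1.8, 0, 0, 0, 0.026], [0, 0, 0, 0, 0, 0]]}}

```text
time: 7.78
tool_pos: [0.5551, -0.0131, 0.1488]
ee_rot: [3.137, -0.003, 1.681]
wrist_force: [-0.6, 3.6, 6.3]
width: 0.0118
finger_force: 30.0
```

{"fn": "send_rows", "kwargs": {"rows": [[0.25, -1.8, 0, 0, 0, 0.026], [0.3, -1.8, 0, 0, 0, 0.026], [0, 0, 0, 0, 0, 0]]}}

```text
time: 8.03
tool_pos: [0.5554, -0.0179, 0.1476]
ee_rot: [3.139, 0.0, 1.732]
wrist_force: [0.2, 0.4, -0.6]
width: 0.0116
finger_force: 30.0
```

{"fn": "send_rows", "kwargs": {"rows": [[0, 0, -1.5, 0, 0, 0], [0, 0, -1.5, 0, 0, 0], [0, 0, 0, 0, 0, 0]]}}

```text
time: 8.28
tool_pos: [0.5547, -0.0191, 0.1429]
ee_rot: [-3.141, 0.002, 1.731]
wrist_force: [0.7, -2.3, -0.8]
width: 0.0116
finger_force: 30.0
```

{"fn": "send_rows", "kwargs": {"rows": [[0, 0, -1.5, 0, 0, 0], [0, 0, -1.5, 0, 0, 0], [0, 0, -1.0, 0, 0, 0], [0, 0, 0, 0, 0, 0], [0, 0, 0, 0, 0, 0]]}}

```text
time: 8.7
tool_pos: [0.5545, -0.019, 0.1389]
ee_rot: [-3.141, 0.001, 1.731]
wrist_force: [0.7, -3.9, -1.2]
width: 0.0117
finger_force: 30.0
```

{"fn": "send_rows", "kwargs": {"rows": [[0, -0.7, 0, 0, 0, 0], [0, 0, 0, 0, 0, -0.1], [0, 0, 0, 0, 0, -0.1], [0, 0, 0, 0, 0, -0.1], [0, 0, 0, 0, 0, -0.1], [0, 0, 0, 0, 0, -0.1], [0, 0, 0, 0, 0, -0.1], [0, 0, 0, 0, 0, 0]]}}

```text
time: 9.37
tool_pos: [0.555, -0.0191, 0.139]
ee_rot: [3.141, -0.0, 1.13]
wrist_force: [2.4, -4.1, -3.8]
width: 0.0114
finger_force: 30.0
```

{"fn": "send_rows", "kwargs": {"rows": [[0, 0, 0, 0, 0, -0.1], [0, 0, 0, 0, 0, -0.1], [0, 0, 0, 0, 0, -0.1], [0, 0, 0, 0, 0, -0.1], [0, 0, 0, 0, 0, -0.1], [0, 0, 0, 0, 0, -0.1], [0, 0, 0, 0, 0, -0.1], [0, 0, 0, 0, 0, 0]]}}

```text
time: 10.03
tool_pos: [0.5554, -0.02, 0.1391]
ee_rot: [3.139, -0.001, 0.431]
wrist_force: [4.1, -6.5, -3.0]
width: 0.0117
finger_force: 30.0
```

{"fn": "send_rows", "kwargs": {"rows": [[0, 0, 0, 0, 0, -0.1], [0, 0, 0, 0, 0, -0.1], [0, 0, 0, 0, 0, -0.1], [0, 0, 0, 0, 0, 0], [0, 0, 0, 0, 0, 0]]}}

```text
time: 10.45
tool_pos: [0.5554, -0.0202, 0.1392]
ee_rot: [3.139, -0.001, 0.134]
wrist_force: [3.6, -6.5, -3.8]
width: 0.0116
finger_force: 30.0
```

```bash
python3 - <<'E'
from h import *
o=sensors.get_obs();print(o['tool_pos'],o['ee_rot'],o['wrist_torque'],o['wrist_force'],o['joint_positions'][5])
E
```

```text
[ 0.5554411  -0.02017487  0.13918268] [ 3.13863289e+00 -1.49698171e-03  1.33544983e-01] [-1.57602146 -0.93774675  0.00159485] [ 3.58213596 -6.53548391 -3.82262446] 1.3005421566006437
```

{"fn": "send_rows", "kwargs": {"rows": [[0.3, -0.7, 0, 0, 0, -0.08], [0.3, -0.5, 0, 0, 0, -0.08], [0, 0, 0, 0, 0, 0], [0, 0, 0, 0, 0, 0]]}}

```text
time: 10.78
tool_pos: [0.5557, -0.0206, 0.1392]
ee_rot: [3.141, -0.001, -0.026]
wrist_force: [2.8, -4.4, -4.0]
width: 0.0118
finger_force: 30.0
```

```bash
python3 - <<'E'
from h import *
o=sensors.get_obs();print(o['tool_pos'],o['ee_rot'],o['wrist_torque'],o['wrist_force'],o['joint_positions'][5])
im,m=snap('wrist','w6.png')
E
```

```text
[ 0.55566736 -0.02063284  0.13915194] [ 3.14051864e+00 -9.12063641e-04 -2.61504533e-02] [-1.1503197  -0.74415746  0.03512448] [ 2.82354308 -4.42296388 -3.97558354] 1.4584976109422652
```

View pics/w6.png

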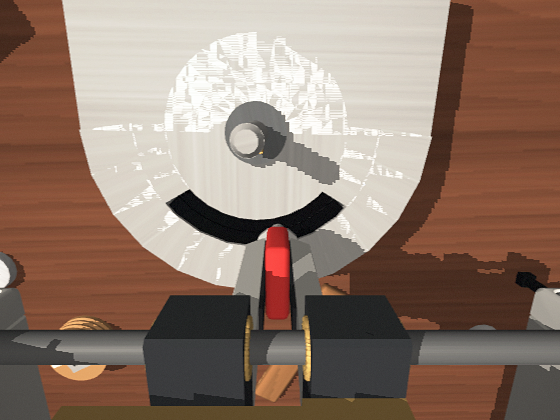

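{"fn": "send_rows", "kwargs": {"rows": [[0, 0, 0, 0, 0, -0.05], [0, 0, 0, 0, 0, 0], [0.5, -0.7, 0, 0, 0, 0.1], [0, 0, 0, 0, 0, 0.08], [0, 0, 0, 0, 0, 0], [0, 0, 0, 0, 0, 0]]}}

```text
time: 11.33
tool_pos: [0.5557, -0.0203, 0.1394]
ee_rot: [-3.141, -0.0, 0.101]
wrist_force: [1.7, -1.3, -1.8]
width: 0.0117
finger_force: 30.0
```

{"fn": "send_rows", "kwargs": {"rows": [[0, 0, 3, 0, 0, 0], [0, 0, 3, 0, 0, 0], [0, 0, 4, 0, 0, 0], [0, 0, 5, 0, 0, 0], [0, 0, 5, 0, 0, 0], [0, 0, 10, 0, 0, 0], [0, 0, 0, 0, 0, 0]]}}

```text
time: 11.92
tool_pos: [0.5568, -0.0207, 0.1724]
ee_rot: [3.141, -0.004, 0.102]
wrist_force: [1.9, 1.0, -0.7]
width: 0.0119
finger_force: 30.0
```

```bash
python3 - <<'E'
from h import *
o=sensors.get_obs();print(o['tool_pos'],o['ee_rot'],o['wrist_torque'],o['wrist_force'],o['joint_positions'][5])
E
```

```text
[ 0.55684349 -0.02065409  0.17244642] [ 3.14092136 -0.0041835   0.10158562] [ 0.00682952 -0.02389884 -0.01764601] [ 1.93433175  1.03019052 -0.71625995] 1.3301846013445897
```

{"fn": "send_rows", "kwargs": {"rows": [[0, 0, 20, 0, 0, 0], [0, 0, 20, 0, 0, -0.01], [-6.1, -37.2, 0, 0, 0, 0], [-6.1, -37.2, 0, 0, 0, 0], [-6.1, -37.2, 0, 0, 0, 0], [-6.1, -37.2, 0, 0, 0, 0], [-6.1, -37.2, 0, 0, 0, 0], [-6.1, -37.2, 0, 0, 0, 0]]}}

```text
time: 12.58
tool_pos: [0.5187, -0.2455, 0.21]
ee_rot: [3.141, -0.001, 0.092]
wrist_force: [0.3, -0.8, -0.3]
width: 0.0116
finger_force: 30.0
```

{"fn": "send_rows", "kwargs": {"rows": [[-6.1, -37.2, 0, 0, 0, 0], [-6.1, -37.2, 0, 0, 0, 0], [-6.1, -37.2, 0, 0, 0, 0], [0, 0, 0, 0, 0, 0], [0, 0, 0, 0, 0, 0], [0, 0, 0, 0, 0, 0]]}}

```text
time: 13.08
tool_pos: [0.5009, -0.3552, 0.2095]
ee_rot: [-3.141, -0.0, 0.091]
wrist_force: [0.2, -0.0, -2.1]
width: 0.0122
finger_force: 30.0
```

```bash
python3 - <<'E'
from h import *
im,m=snap('wrist','w7.png')
o=sensors.get_obs();print(o['tool_pos'],o['ee_rot'])
P=[]
for X in((.5306,-.3327,.062),(.5216,-.3857,.062),(.4687,-.3767,.062),(.4774,-.3238,.062)):
    d=proj(m,X).round().astype(int);q=im[d[1]-8:d[1]+9,d[0]-8:d[0]+9].max(2)<60;v,u=np.nonzero(q);P.append(onz(m,u.mean()+d[0]-8,v.mean()+d[1]-8,.062));print(P[-1],len(u))
print(np.mean(P,0), np.mean([P[0],P[2]],0),np.mean([P[1],P[3]],0))
d=proj(m,[o['tool_pos'][0],o['tool_pos'][1],o['tool_pos'][2]-.087]);print('tip px',d)
cv2.imwrite('pics/c7.png',cv2.resize(im[130:260,210:350],None,fx=5,fy=4.6)[:,:,::-1])
E
```

```text
[ 0.50112935 -0.35458109  0.20966814] [-3.14094687e+00 -3.46470554e-04  9.22689924e-02]
[ 0.53013661 -0.33356975  0.062     ] 4
[ 0.52248072 -0.38680259  0.062     ] 15
[ 0.46955819 -0.37774349  0.062     ] 19
[ 0.47782063 -0.32474806  0.062     ] 16
[ 0.49999904 -0.35571597  0.062     ] [ 0.4998474  -0.35565662  0.062     ] [ 0.50015068 -0.35577533  0.062     ]
tip px [276.4791843  219.08353974]
```

View pics/c7.png

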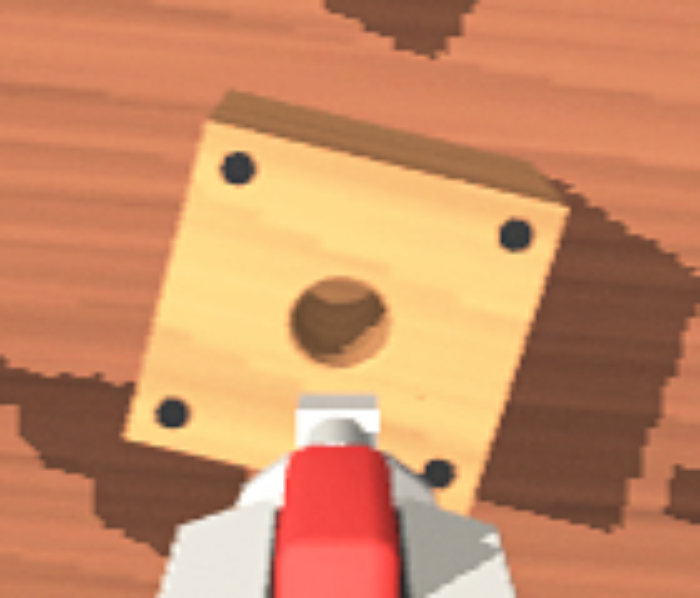

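{"fn": "send_rows", "kwargs": {"rows": [[0, -0.5, -15, 0, 0, 0], [0, 0, -15, 0, 0, 0], [0, 0, -15, 0, 0, 0], [0, 0, -10, 0, 0, 0], [0, 0, -5, 0, 0, 0], [0, 0, -5, 0, 0, 0], [0, 0, 0, 0, 0, 0]]}}

```text
time: 13.72
tool_pos: [0.5009, -0.3553, 0.1439]
ee_rot: [-3.141, 0.001, 0.092]
wrist_force: [-0.1, -0.6, -2.1]
width: 0.0119
finger_force: 30.0
```

{"fn": "send_rows", "kwargs": {"rows": [[0, 0, -5, 0, 0, 0], [0, 0, -7, 0, 0, 0], [0, 0, -8, 0, 0, 0], [0, 0, -8, 0, 0, 0], [0, 0, -8, 0, 0, 0], [0, 0, -4, 0, 0, 0], [0, 0, 0, 0, 0, 0], [0, 0, 0, 0, 0, 0]]}}

```text
time: 14.38
tool_pos: [0.5006, -0.3559, 0.104]
ee_rot: [-3.141, 0.001, 0.091]
wrist_force: [-0.1, 0.6, -1.2]
width: 0.012
finger_force: 30.0
```

In the hole. Down to the collar.

{"fn": "send_rows", "kwargs": {"rows": [[0, 0, -2, 0, 0, 0], [0, 0, -1, 0, 0, 0], [0, 0, -1, 0, 0, 0], [0, 0, 0, 0, 0, 0], [0, 0, 0, 0, 0, 0]]}}

```text
time: 14.8
tool_pos: [0.5008, -0.3561, 0.1006]
ee_rot: [3.141, -0.0, 0.091]
wrist_force: [0.2, 0.1, -0.9]
width: 0.0117
finger_force: 30.0
```

{"fn": "send_rows", "kwargs": {"rows": [[0, 0, -0.5, 0, 0, 0], [0, 0, 0, 0, 0, 0], [0, 0, 0, 0, 0, 0]]}}

```text
time: 15.05
tool_pos: [0.5008, -0.3561, 0.1001]
ee_rot: [3.141, -0.0, 0.091]
wrist_force: [-0.2, 0.0, -1.1]
width: 0.0116
finger_force: 30.0
```

{"fn": "send_rows", "kwargs": {"rows": [[0, 0, 0, 0, 0, 0], [0, 0, 0, 0, 0, 0], [0, 0, 0, 0, 0, 0], [0, 0, 0, 0, 0, 0]], "grip": 40}}

```text
time: 15.38
tool_pos: [0.5009, -0.3561, 0.1003]
ee_rot: [3.141, -0.0, 0.091]
wrist_force: [-0.6, 0.1, 0.5]
width: 0.0351
finger_force: 0.0
```

{"fn": "send_rows", "kwargs": {"rows": [[0, 0, 10, 0, 0, 0], [0, 0, 20, 0, 0, 0], [0, 0, 30, 0, 0, 0], [0, 0, 30, 0, 0, 0], [0, 0, 30, 0, 0, 0], [0, 0, 10, 0, 0, 0], [0, 0, 0, 0, 0, 0], [0, 0, 0, 0, 0, 0]]}}

```text
time: 16.05
tool_pos: [0.5009, -0.3561, 0.23]
ee_rot: [3.141, -0.0, 0.091]
wrist_force: [0.7, -1.0, -0.0]
width: 0.0404
finger_force: 0.0
```

```bash
python3 - <<'E'
from h import *
im,m=snap('wrist','w8.png');o=sensors.get_obs();print(o['tool_pos'],o['ee_rot'])
print(redbox(im,m));T,mt=snap('top','t8.png')
def blob(im,u,v,f,r=16):
    p=im[v-r:v+r,u-r:u+r].astype(int);k=f(p).astype(np.uint8)
    n,l,s,c=cv2.connectedComponentsWithStats(k)
    if n<2:return (0,0,0)
    i=1+np.argmax(s[1:,4]);w=np.nonzero(l==i);c=cv2.minEnclosingCircle(np.c_[w[1],w[0]].astype(np.float32));return c[0][0]+u-r,c[0][1]+v-r,c[1]
for t in((155,224),(199,217),(193,261),(352,246)):print(blob(T,*t,lambda p:p.min(2)>170))
print(blob(T,222,243,lambda p:(p[...,0]>170)&(p[...,1]>120)))
E
```

```text
[ 0.50029483 -0.35564066  0.22813331] [-3.13966073e+00  2.00338150e-03  9.13582324e-02]
(array([ 0.5029173 , -0.35592194]), (44.393558502197266, 10.328768730163574), np.float32(0.09598922), (np.float64(279.3625), np.float64(198.18125)))
(154.5, 223.5, 6.041623115539551)
(198.9166669845581, 216.5, 6.103947162628174)
(192.10000038146973, 260.69999980926514, 6.140132904052734)
(351.95454502105713, 245.1363639831543, 6.32628870010376)
(221.6752576828003, 242.66494846343994, 9.698180198669434)
```

{"fn": "send_rows", "kwargs": {"rows": [[-6.4, 38.6, 0, 0, 0, 0], [-6.4, 38.6, 0, 0, 0, 0], [-6.4, 38.6, 0, 0, 0, 0], [-6.4, 38.6, 0, 0, 0, 0], [-6.4, 38.6, 0, 0, 0, 0], [-6.4, 38.6, 0, 0, 0, 0], [-6.4, 38.6, 0, 0, 0, 0]], "grip": 94}}

```text
time: 16.73
tool_pos: [0.4543, -0.0839, 0.2272]
ee_rot: [-3.14, 0.004, 0.091]
wrist_force: [0.3, 0.5, -0.1]
width: 0.0833
finger_force: 0.0
```

{"fn": "send_rows", "kwargs": {"rows": [[-6.4, 38.6, 0, 0, 0, 0], [-6.4, 38.6, 0, 0, 0, 0], [-6.4, 38.6, 0, 0, 0, 0], [-6.4, 38.6, 0, 0, 0, 0], [-6.4, 38.6, 0, 0, 0, 0], [-6.4, 38.6, 0, 0, 0, 0], [-6.4, 38.6, 0, 0, 0, 0], [0, 0, 0, 0, 0, 0]]}}

```text
time: 17.4
tool_pos: [0.4083, 0.1899, 0.2274]
ee_rot: [-3.139, 0.005, 0.1]
wrist_force: [-0.1, -0.2, 0.1]
width: 0.0942
finger_force: 0.0
```

{"fn": "send_rows", "kwargs": {"rows": [[0, 0, 0, 0, 0, 0], [0, 0, 0, 0, 0, 0], [0, 0, 0, 0, 0, 0]]}}

```text
time: 17.65
tool_pos: [0.4111, 0.183, 0.2289]
ee_rot: [3.14, 0.002, 0.09]
wrist_force: [0.1, 0.1, -1.0]
width: 0.0942
finger_force: 0.0
```

```bash
python3 - <<'E'
from h import *
im,m=snap('wrist','w9.png');o=sensors.get_obs();print(o['tool_pos'],o['ee_rot']);np.save('m9.npy',m)
cv2.imwrite('pics/c9.png',cv2.resize(im[120:270,180:380],None,fx=4,fy=4)[:,:,::-1])
E
```

```text
[0.4113936  0.18287277 0.22920526] [3.14079916e+00 1.37475447e-03 8.88389944e-02]
```

View pics/c9.png

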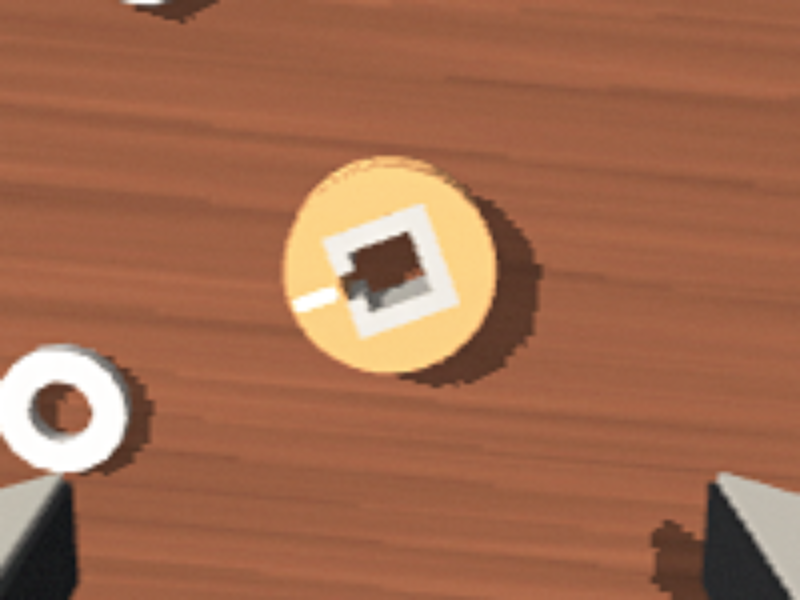

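Wheel centre at crop (390,268), i.e. full-picture (277,187). White line on its left end, bush square turned about 20°.

```bash
cat >> h.py <<'E'
def wheel(im,m,z,c,r=60):
    p=im.astype(int);Y=(p[...,0]>170)&(p[...,1]>120)
    u0,v0=c;B=np.zeros(Y.shape,bool);B[max(0,v0-r):v0+r,max(0,u0-r):u0+r]=1;Y&=B
    n,l,s,_=cv2.connectedComponentsWithStats(Y.astype(np.uint8));i=1+np.argmax(s[1:,4])
    cn=max(cv2.findContours((l==i).astype(np.uint8),cv2.RETR_EXTERNAL,cv2.CHAIN_APPROX_NONE)[0],key=len)[:,0]
    P=np.array([onz(m,a,b,z)[:2] for a,b in cn]);e,R=cv2.minEnclosingCircle((P*1000).astype(np.float32));e=np.array(e)/1000
    W=(l==i)&(p[...,2]>185);n,l2,s,_=cv2.connectedComponentsWithStats(W.astype(np.uint8))
    out=[]
    for j in range(1,n):
        if s[j,4]<8:continue
        v,u=np.nonzero(l2==j);Q=np.array([onz(m,a,b,z)[:2] for a,b in zip(u,v)])
        q=cv2.minAreaRect((Q*1000).astype(np.float32));d=Q.mean(0)-e
        out.append((s[j,4],np.round(Q.mean(0),4),'rad mm',round(np.hypot(*d)*1000,1),'ang',round(np.arctan2(d[1],d[0]),3),np.round(q[1],1),round(q[2],1)))
    return e,R,out
E
python3 - <<'E'
from h import *
im=cv2.imread('pics/w9.png')[:,:,::-1];m=np.load('m9.npy',allow_pickle=True).item()
e,R,o=wheel(im,m,.024,(277,187));print(e,R);[print(x) for x in o]
mt=optics.camera_model('top');a=(221.675,242.665);print('2-view top',two(ray(m,*proj(m,[*e,.024])),ray(mt,*a)))
c=[onz(m,180+x/4,120+y/4,.024)[:2] for x,y in((322,240),(425,205),(458,303),(360,338))];c=np.array(c)
print('bush',c.mean(0),[np.arctan2(*(c[j]-c[i])[::-1]) for i,j in((1,0),(2,3),(0,3),(1,2))],[np.linalg.norm(c[j]-c[i]) for i,j in((1,0),(2,3),(0,3),(1,2))])
E
```

```text
[0.41097968 0.18324698] 31.456769943237305
(np.int32(418), array([0.4107, 0.1813]), 'rad mm', np.float64(1.9), 'ang', np.float64(-1.73), array([31. , 30.3]), 25.3)
(np.int32(44), array([0.4   , 0.2027]), 'rad mm', np.float64(22.4), 'ang', np.float64(2.085), array([ 4.4, 12.6]), 24.0)
2-view top (array([0.41059035, 0.18319054, 0.02220076]), np.float64(4.3638624584645456e-05))
bush [0.40938624 0.18175497] [np.float64(1.9907316381974867), np.float64(2.013958557876987), np.float64(-2.7006087310860964), np.float64(-2.723379025267504)] [np.float64(0.030519773069730725), np.float64(0.029835104497041774), np.float64(0.030476900873364667), np.float64(0.029777278682516322)]
```

{"fn": "send_rows", "kwargs": {"rows": [[-1, -0.8, -30, 0, 0, 0], [0, 0, -30, 0, 0, 0], [0, 0, -30, 0, 0, 0], [0, 0, -30, 0, 0, 0], [0, 0, -30, 0, 0, 0], [0, 0, -30, 0, 0, 0], [0, 0, -21, 0, 0, 0], [0, 0, 0, 0, 0, 0]]}}

```text
time: 18.37
tool_pos: [0.4099, 0.1816, 0.0268]
ee_rot: [3.141, 0.003, 0.088]
wrist_force: [-0.2, 0.5, 0.4]
width: 0.0941
finger_force: 0.0
```

{"fn": "send_rows", "kwargs": {"rows": [[0, 0, 0, 0, 0, 0], [0, 0, 0, 0, 0, 0], [0, 0, 0, 0, 0, 0], [0, 0, 0, 0, 0, 0], [0, 0, 0, 0, 0, 0], [0, 0, 0, 0, 0, 0]], "grip": 50}}

```text
time: 18.87
tool_pos: [0.4105, 0.1833, 0.0293]
ee_rot: [3.141, -0.001, 0.091]
wrist_force: [0.1, -1.3, 0.8]
width: 0.0601
finger_force: 30.0
```

{"fn": "send_rows", "kwargs": {"rows": [[0, 0, 10, 0, 0, 0], [0, 0, 30, 0, 0, 0], [0, 0, 40, 0, 0, 0], [0, 0, 40, 0, 0, 0], [0, 0, 40, 0, 0, 0], [0, 0, 30, 0, 0, 0], [0, 0, 10, 0, 0, 0], [0, 0, 0, 0, 0, 0]]}}

```text
time: 19.53
tool_pos: [0.4115, 0.1841, 0.2324]
ee_rot: [-3.14, -0.007, 0.092]
wrist_force: [-0.0, 0.1, -2.8]
width: 0.0596
finger_force: 30.0
```

{"fn": "send_rows", "kwargs": {"rows": [[0, 0, 0, 0, 0, 0.12], [0, 0, 0, 0, 0, 0.12], [0, 0, 0, 0, 0, 0.12], [0, 0, 0, 0, 0, 0.12], [0, 0, 0, 0, 0, 0.12], [0, 0, 0, 0, 0, 0.12], [0, 0, 0, 0, 0, 0], [0, 0, 0, 0, 0, 0]]}}

```text
time: 20.2
tool_pos: [0.409, 0.1832, 0.2261]
ee_rot: [-3.139, 0.005, 0.808]
wrist_force: [-0.5, 0.2, -2.7]
width: 0.0596
finger_force: 30.0
```

```bash
python3 - <<'E'
from h import *
im,m=snap('wrist','w10.png');o=sensors.get_obs();print(o['tool_pos'],o['ee_rot'],o['width']);np.save('m10.npy',m)
cv2.imwrite('pics/c10.png',cv2.resize(im[190:370,180:380],None,fx=4,fy=3.3)[:,:,::-1])
E
```

```text
[0.40929567 0.18326482 0.22673167] [-3.13961579  0.00364848  0.80856111] 0.05975849713849085
```

View pics/c10.png

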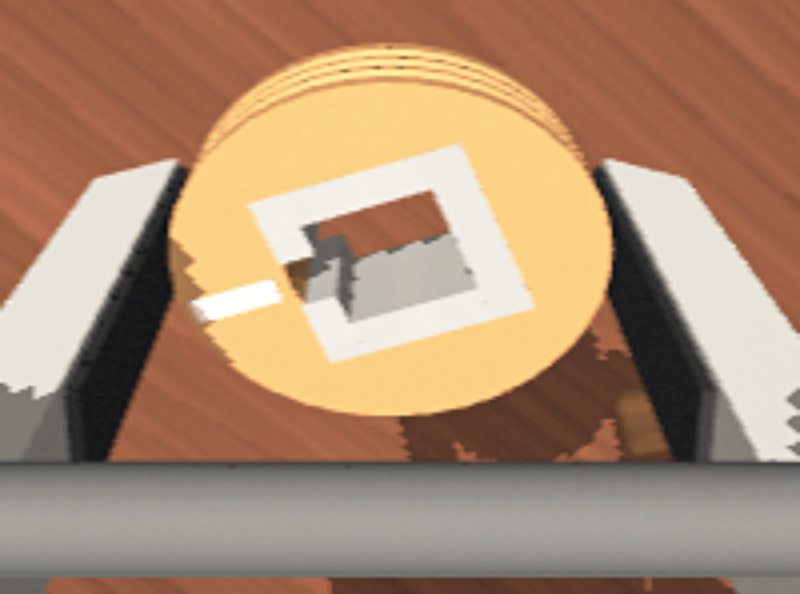

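Wheel level between the pads; bush corners at crop (250,205), (462,145), (533,305), (332,362), white line at left.

```bash
python3 - <<'E'
from h import *
im=cv2.imread('pics/w10.png')[:,:,::-1];m=np.load('m10.npy',allow_pickle=True).item();t=np.array([.4093,.1833,.2267]);z=t[2]-.005
c=np.array([onz(m,180+x/4,190+y/3.3,z)[:2] for x,y in((250,205),(462,145),(533,305),(332,362))])
an=[np.arctan2(*(c[j]-c[i])[::-1]) for i,j in((1,0),(2,3),(0,3),(1,2))]
print('centre',c.mean(0),an,[np.linalg.norm(c[j]-c[i]) for i,j in((1,0),(2,3),(0,3),(1,2))])
l=np.array([onz(m,180+x/4,190+y/3.3,z)[:2] for x,y in((195,310),(280,290))]);d=l[0]-l[1];print('line',np.arctan2(d[1],d[0]),np.hypot(*(l-c.mean(0)).T),np.arctan2(*(l.mean(0)-c.mean(0))[::-1]))
d=c.mean(0)-t[:2];a=-.8086;print('in tool',d[0]*np.cos(a)-d[1]*np.sin(a),d[0]*np.sin(a)+d[1]*np.cos(a))
E
```

```text
centre [0.40928088 0.18309526] [np.float64(2.7327607678518713), np.float64(2.7510381934116728), np.float64(-1.9816049855755986), np.float64(-1.9890991507571842)] [np.float64(0.029718952050691062), np.float64(0.029500707221829996), np.float64(0.03045979382189057), np.float64(0.029921909317164652)]
line 2.685233140076769 [0.02887384 0.01664132] 2.7366087251018834
in tool -0.0001612943331016318 -0.00012754003955837658
```

{"fn": "send_rows", "kwargs": {"rows": [[26.8, -23.9, 5, 0, 0, 0.0735], [26.8, -23.9, 5, 0, 0, 0.0735], [26.8, -23.9, 0, 0, 0, 0.0735], [26.8, -23.9, 0, 0, 0, 0.0735], [26.8, -23.9, 0, 0, 0, 0.0735], [26.8, -23.9, 0, 0, 0, 0.0735], [26.8, -23.9, 0, 0, 0, 0.0735], [26.8, -23.9, 0, 0, 0, 0.0735]]}}

```text
time: 20.92
tool_pos: [0.6254, -0.009, 0.2375]
ee_rot: [-3.14, 0.0, 1.4]
wrist_force: [0.3, 0.3, -1.9]
width: 0.0598
finger_force: 30.0
```

{"fn": "send_rows", "kwargs": {"rows": [[0, 0, 0, 0, 0, 0], [0, 0, 0, 0, 0, 0], [0, 0, 0, 0, 0, 0], [0, 0, 0, 0, 0, 0]]}}

```text
time: 21.25
tool_pos: [0.6239, -0.0067, 0.2389]
ee_rot: [-3.141, -0.0, 1.399]
wrist_force: [-0.2, 0.0, -1.7]
width: 0.0601
finger_force: 30.0
```

```bash
python3 - <<'E'
from h import *
im,m=snap('wrist','w11.png');o=sensors.get_obs();print(o['tool_pos'],o['ee_rot'],o['width'],o['joint_positions']);np.save('m11.npy',m)
cv2.imwrite('pics/c11.png',cv2.resize(im[190:370,180:380],None,fx=4,fy=3.3)[:,:,::-1])
E
```

```text
[ 0.62390998 -0.00656785  0.23935488] [ 3.14140773e+00 -2.97518650e-04  1.39989531e+00] 0.06001411069159318 [-1.01513424e-01  2.51983049e-01  1.16400389e+00  2.87409685e-04
  1.72540060e+00  6.94319070e-02]
```

View pics/c11.png

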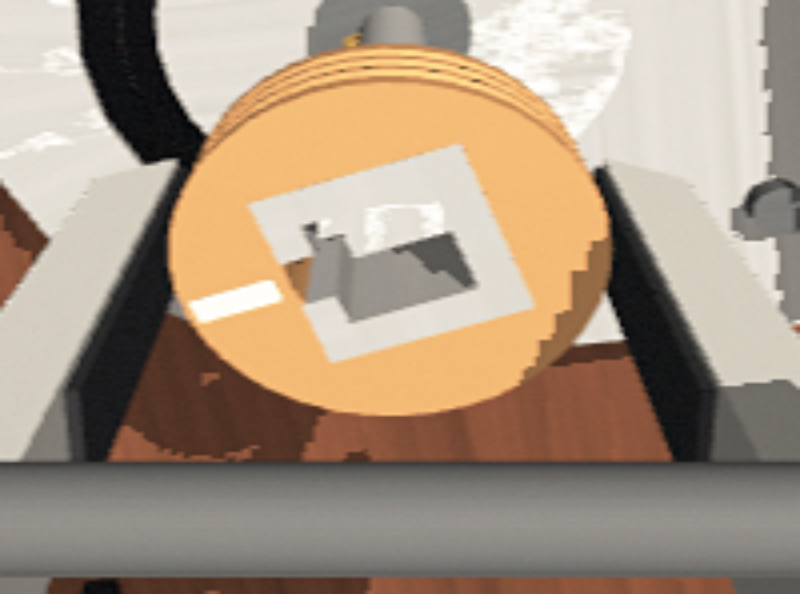

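The wheel is over the spindle and rightly turned, with the hub behind its far edge. That is my 14th picture, so I go on by numbers only.

{"fn": "send_rows", "kwargs": {"rows": [[0, -1.3, -20, 0, 0, 0], [0, 0, -20, 0, 0, 0], [0, 0, -15, 0, 0, 0], [0, 0, 0, 0, 0, 0], [0, 0, 0, 0, 0, 0], [0, 0, 0, 0, 0, 0], [0, 0, 0, 0, 0, 0]]}}

```text
time: 21.88
tool_pos: [0.6253, -0.0087, 0.1863]
ee_rot: [3.138, -0.0, 1.4]
wrist_force: [0.2, 0.4, -2.7]
width: 0.06
finger_force: 30.0
```

{"fn": "send_rows", "kwargs": {"rows": [[0, 0, -4, 0, 0, 0], [0, 0, -4, 0, 0, 0], [0, 0, -4, 0, 0, 0], [0, 0, 0, 0, 0, 0], [0, 0, 0, 0, 0, 0]]}}

```text
time: 22.3
tool_pos: [0.6243, -0.009, 0.1712]
ee_rot: [-3.14, 0.0, 1.399]
wrist_force: [-0.3, -0.3, -2.1]
width: 0.0598
finger_force: 30.0
```

{"fn": "send_rows", "kwargs": {"rows": [[0, 0.5, -5, 0, 0, 0], [0, 0, -8, 0, 0, 0], [0, 0, -10, 0, 0, 0], [0, 0, -10, 0, 0, 0], [0, 0, -10, 0, 0, 0], [0, 0, 0, 0, 0, 0], [0, 0, 0, 0, 0, 0]]}}

```text
time: 22.88
tool_pos: [0.6238, -0.0084, 0.1273]
ee_rot: [-3.139, 0.0, 1.399]
wrist_force: [0.9, 0.5, -2.6]
width: 0.0602
finger_force: 30.0
```

{"fn": "send_rows", "kwargs": {"rows": [[0, 0, -2, 0, 0, 0], [0, 0, -2, 0, 0, 0], [0, 0, -2, 0, 0, 0], [0, 0, -2, 0, 0, 0], [0, 0, 0, 0, 0, 0]]}}

```text
time: 23.3
tool_pos: [0.6245, -0.0085, 0.1207]
ee_rot: [-3.141, 0.0, 1.399]
wrist_force: [-0.4, -0.2, -3.1]
width: 0.0598
finger_force: 30.0
```

{"fn": "send_rows", "kwargs": {"rows": [[0, 0, -2, 0, 0, 0], [0, 0, -2, 0, 0, 0], [0, 0, 0, 0, 0, 0], [0, 0, 0, 0, 0, 0]]}}

```text
time: 23.63
tool_pos: [0.6245, -0.0084, 0.1167]
ee_rot: [-3.141, 0.0, 1.399]
wrist_force: [-0.2, 0.1, -2.4]
width: 0.0595
finger_force: 30.0
```

{"fn": "send_rows", "kwargs": {"rows": [[0, 0, -2, 0, 0, 0], [0, 0, -2, 0, 0, 0], [0, 0, -1.5, 0, 0, 0], [0, 0, 0, 0, 0, 0], [0, 0, 0, 0, 0, 0]]}}

```text
time: 24.05
tool_pos: [0.6245, -0.0085, 0.1113]
ee_rot: [-3.141, 0.0, 1.399]
wrist_force: [0.1, -0.4, -1.6]
width: 0.0597
finger_force: 30.0
```

{"fn": "send_rows", "kwargs": {"rows": [[0, 0, -1, 0, 0, 0], [0, 0, -1, 0, 0, 0], [0, 0, -0.7, 0, 0, 0], [0, 0, 0, 0, 0, 0], [0, 0, 0, 0, 0, 0]]}}

```text
time: 24.47
tool_pos: [0.6248, -0.0085, 0.1094]
ee_rot: [3.141, 0.0, 1.399]
wrist_force: [-0.9, 0.1, -0.1]
width: 0.0598
finger_force: 30.0
```

{"fn": "send_rows", "kwargs": {"rows": [[0, 0, 0, 0, 0, 0], [0, 0, 0, 0, 0, 0], [0, 0, 0, 0, 0, 0], [0, 0, 0, 0, 0, 0], [0, 0, 0, 0, 0, 0]], "grip": 80}}

```text
time: 24.88
tool_pos: [0.6248, -0.0085, 0.1089]
ee_rot: [3.141, -0.0, 1.399]
wrist_force: [-1.3, 0.2, 0.0]
width: 0.0801
finger_force: 0.0
```

{"fn": "send_rows", "kwargs": {"rows": [[0, 0, 10, 0, 0, 0], [0, 0, 20, 0, 0, 0], [0, 0, 30, 0, 0, 0], [0, 0, 30, 0, 0, 0], [-20, 0, 30, 0, 0, 0], [-35, 0, 0, 0, 0, 0], [-35, 0, 0, 0, 0, 0], [0, 0, 0, 0, 0, 0]]}}

```text
time: 25.55
tool_pos: [0.5293, -0.008, 0.2295]
ee_rot: [-3.138, 0.0, 1.4]
wrist_force: [0.7, 0.4, -1.1]
width: 0.08
finger_force: 0.0
```

{"fn": "send_rows", "kwargs": {"rows": [[0, 0, 0, 0, 0, 0], [0, 0, 0, 0, 0, 0], [0, 0, 0, 0, 0, 0]]}}

```text
time: 25.8
tool_pos: [0.5358, -0.0086, 0.2294]
ee_rot: [3.14, -0.0, 1.399]
wrist_force: [0.1, -0.7, -0.8]
width: 0.0798
finger_force: 0.0
```

```bash
python3 - <<'E'
from h import *
im,m=snap('wrist','w12.png');o=sensors.get_obs();print(o['tool_pos'],o['ee_rot'])
print(proj(m,[.6242,-.008,.104]),proj(m,[.6242,-.008,.024]))
c=proj(m,[.6242,-.008,.104]).round().astype(int);r=wheel(im,m,.104,tuple(c),70);print(r)
# second view for height
T,mt=snap('top','t12.png');
p=T.astype(int);k=(p[...,0]>170)&(p[...,0]-p[...,2]>40)&(p[...,1]>110);k[:150]=0;k[200:]=0;k[:,:250]=0;k[:,320:]=0;v,u=np.nonzero(k);print(len(u),u.min(),u.max(),v.min(),v.max(),proj(mt,[.6242,-.008,.104]))
for t in((155,224),(199,217),(193,261),(352,246)):
    q=T[t[1]-16:t[1]+16,t[0]-16:t[0]+16].min(2)>170;v,u=np.nonzero(q);print((u.min()+u.max())/2+t[0]-16,(v.min()+v.max())/2+t[1]-16,len(u))
E
```

```text
[ 0.53586988 -0.00858225  0.2291062 ] [ 3.14061234e+00 -5.09408873e-05  1.39944842e+00]
[376.34695866 189.48001124] [355.28309762 173.46894068]
(array([ 0.62686249, -0.011421  ]), 91.77009582519531, [(np.int32(13288), array([ 0.6313, -0.0067]), 'rad mm', np.float64(6.5), 'ang', np.float64(0.819), array([125.9, 133.5]), 80.2), (np.int32(554), array([ 0.6295, -0.0068]), 'rad mm', np.float64(5.3), 'ang', np.float64(1.053), array([29.7, 39. ]), 15.2), (np.int32(64), array([ 0.6017, -0.0126]), 'rad mm', np.float64(25.2), 'ang', np.float64(-3.093), array([12.2,  4.1]), 9.5)])
3 250 275 188 193 [281.43681446 169.95603474]
154.5 223.5 92
199.0 216.5 98
192.0 260.5 99
346.5 244.5 6
```

```bash
python3 - <<'E'
from h import *
im=cv2.imread('pics/w12.png')[:,:,::-1].astype(int);m=optics.camera_model('wrist')
k=((im[...,0]-im[...,2]>55)&(im[...,0]>150)).astype(np.uint8);k[:110]=0;k[270:]=0;k[:,:300]=0;k[:,450:]=0
n,l,s,_=cv2.connectedComponentsWithStats(k);i=1+np.argmax(s[1:,4]);print(s[i])
cn=max(cv2.findContours((l==i).astype(np.uint8),0,1)[0],key=len)[:,0]
for z in(.080,.104):
    P=np.array([onz(m,a,b,z)[:2] for a,b in cn]);e,R=cv2.minEnclosingCircle((P*1000).astype(np.float32));print(z,e,R)
T=cv2.imread('pics/t12.png')[:,:,::-1].astype(int);mt=optics.camera_model('top')
w=((T.min(2)>165)).astype(np.uint8);n,l,s,c=cv2.connectedComponentsWithStats(w)
for i in range(1,n):
    if 30<s[i,4]<170 and s[i,2]<20 and s[i,3]<20:print(s[i],c[i].round(1),onz(mt,*c[i],.01)[:2].round(3))
print(T[236:256,340:366].mean(2).astype(int)[::3,::3])
E
```

```text
[ 340  154   70   69 2349]
0.08 (628.2171020507812, -12.215834617614746) 35.39677429199219
0.104 (621.9263305664062, -5.684638500213623) 32.59145736694336
[506 149  12  11  97] [511.3 154.6] [ 0.692 -0.768]
[265 174  15  18  97] [269.7 183.9] [0.602 0.029]
[298 178   5  10  32] [300.4 182.8] [ 0.605 -0.071]
[293 190   9  17  94] [297.2 198.3] [ 0.553 -0.06 ]
[262 192   8  13  61] [264.8 197.8] [0.556 0.046]
[193 211  13  12 100] [199.1 216.6] [0.497 0.258]
[149 218  12  12  96] [154.5 223.5] [0.476 0.402]
[186 255  13  12 101] [192.1 260.7] [0.355 0.278]
[298 351   8   7  32] [301.8 353.8] [ 0.067 -0.064]
[[ 88  82  55  92  52  74  90  59  52]
 [ 86  69  68  81  92  68  64  51  57]
 [ 92  75 124 156 150 161  67  48  46]
 [ 94  54 163 115  47 123 118  49  55]
 [ 84  55 127 162  92 158 105  55  55]
 [ 48  44  90 102 148 104  47  50  50]
 [ 55  56  55  51  55  52  54  54  59]]
```

{"fn": "send_rows", "kwargs": {"rows": [[-4.9, 33.4, -6, 0, 0, 0], [-4.9, 33.4, -6, 0, 0, 0], [-4.9, 33.4, -6, 0, 0, 0], [-4.9, 33.4, -6, 0, 0, 0], [-4.9, 33.4, -6, 0, 0, 0], [-4.9, 33.4, -6, 0, 0, 0], [-4.9, 33.4, -6, 0, 0, 0], [-4.9, 33.4, -6, 0, 0, 0]], "grip": 80}}

```text
time: 26.57
tool_pos: [0.4958, 0.2607, 0.1803]
ee_rot: [3.142, 0.0, 1.399]
wrist_force: [0.7, -0.1, 0.0]
width: 0.08
finger_force: 0.0
```

{"fn": "send_rows", "kwargs": {"rows": [[0, 0, 0, 0, 0, 0], [0, 0, 0, 0, 0, 0], [0, 0, 0, 0, 0, 0], [0, 0, 0, 0, 0, 0]]}}

```text
time: 26.9
tool_pos: [0.4962, 0.2579, 0.181]
ee_rot: [3.141, 0.0, 1.398]
wrist_force: [0.7, 0.1, -0.4]
width: 0.08
finger_force: 0.0
```

```bash
cat >> h.py <<'E'
def ring(im,m,xy,z=.010,th=None,r=45):
    u0,v0=proj(m,[*xy,z]).round().astype(int);g=im.min(2).copy()
    B=np.zeros(g.shape,np.uint8);y0,y1,x0,x1=max(0,v0-r),v0+r,max(0,u0-r),u0+r
    if th is None: th=cv2.threshold(np.ascontiguousarray(g[y0:y1,x0:x1]),0,255,cv2.THRESH_OTSU)[0]
    B[y0:y1,x0:x1]=g[y0:y1,x0:x1]>th
    n,l,s,c=cv2.connectedComponentsWithStats(B)
    i=min((j for j in range(1,n) if s[j,4]>150),key=lambda j:np.hypot(*(c[j]-(u0,v0))))
    cs,h=cv2.findContours((l==i).astype(np.uint8),cv2.RETR_CCOMP,cv2.CHAIN_APPROX_NONE)
    res=[]
    for q in sorted(cs,key=len)[::-1][:2]:
        P=np.array([onz(m,a,b,z)[:2] for a,b in q[:,0]])*1000
        e,R=cv2.minEnclosingCircle(P.astype(np.float32));el=cv2.fitEllipse(P.astype(np.float32)) if len(P)>5 else None
        res.append((np.round(e,1),round(R,1),np.round(el[0],1),np.round(el[1],1)))
    return th,res,c[i],s[i]
E
cat > look.py <<'E'
import sys
from h import *
xy=eval(sys.argv[1]);im,m=snap('wrist',sys.argv[2]);o=sensors.get_obs();print(o['tool_pos'],o['ee_rot'],o['joint_positions'].round(2))
th,r,c,s=ring(im,m,xy);print(th,r,c,s)
T=optics.camera_model('top')
E
python3 look.py '(.497,.259)' w13.png
```

```text
[0.49623299 0.25769353 0.18113812] [3.14084135e+00 2.06758178e-05 1.39761791e+00] [ 0.38  0.12  1.43 -0.    1.59  0.55]
168.0 [(array([496.1, 259.6]), 20.1, array([495.9, 259.7]), array([38.7, 39.4])), (array([496.2, 259.8]), 10.1, array([496.2, 259.9]), array([18.1, 19.7]))] [277.15326087 192.41304348] [258 174  39  38 920]
```

{"fn": "send_rows", "kwargs": {"rows": [[0, 1.8, -30, 0, 0, 0], [0, 0, -40, 0, 0, 0], [0, 0, -40, 0, 0, 0], [0, 0, -30, 0, 0, 0], [0, 0, -10, 0, 0, 0], [0, 0, -3.5, 0, 0, 0], [0, 0, 0, 0, 0, 0], [0, 0, 0, 0, 0, 0]], "grip": 70}}

```text
time: 27.62
tool_pos: [0.497, 0.2605, 0.0291]
ee_rot: [3.139, -0.002, 1.398]
wrist_force: [0.3, -0.2, -0.2]
width: 0.0704
finger_force: 0.0
```

{"fn": "send_rows", "kwargs": {"rows": [[0, 0, 0, 0, 0, 0], [0, 0, 0, 0, 0, 0], [0, 0, 0, 0, 0, 0], [0, 0, 0, 0, 0, 0], [0, 0, 0, 0, 0, 0], [0, 0, 0, 0, 0, 0]], "grip": 30}}

```text
time: 28.12
tool_pos: [0.4957, 0.2607, 0.0278]
ee_rot: [3.141, -0.0, 1.4]
wrist_force: [0.1, -0.8, 2.0]
width: 0.0385
finger_force: 30.0
```

{"fn": "send_rows", "kwargs": {"rows": [[0, 0, 10, 0, 0, 0], [0, 0, 30, 0, 0, 0], [0, 0, 40, 0, 0, 0], [0, 0, 40, 0, 0, 0], [0, 0, 40, 0, 0, 0], [0, 0, 30, 0, 0, 0], [0, 0, 0, 0, 0, 0], [0, 0, 0, 0, 0, 0]]}}

```text
time: 28.78
tool_pos: [0.4964, 0.261, 0.2206]
ee_rot: [3.136, -0.003, 1.4]
wrist_force: [-0.2, 1.0, -1.3]
width: 0.0386
finger_force: 30.0
```

```bash
cat > held.py <<'E'
import sys
from h import *
h=float(sys.argv[1]);im,m=snap('wrist',sys.argv[2]);o=sensors.get_obs();t=o['tool_pos'];y=o['ee_rot'][2]
print(t,o['ee_rot'],o['width'],o['finger_force'],o['wrist_force'])
th,r,c,s=ring(im,m,t[:2],t[2]-h+.010,r=75)
for q in r:
    d=np.array(q[2])-t[:2]*1000;print(q,'minus tcp',d.round(1),'in tool',(np.array([[np.cos(y),np.sin(y)],[-np.sin(y),np.cos(y)]])@d).round(1))
E
python3 held.py .028 w14.png
```

```text
[0.49533561 0.2605412  0.21779717] [ 3.14081462e+00 -4.34982872e-04  1.39946126e+00] 0.03890945814990313 29.999528573825955 [ 0.11358099 -1.04070332 -2.18453678]
(array([495.9, 260. ]), 21.2, array([495.6, 259.9]), array([38.8, 41.9])) minus tcp [ 0.3 -0.6] in tool [-0.6 -0.4]
(array([495.5, 259.1]), 10.2, array([496. , 260.5]), array([16. , 19.8])) minus tcp [ 0.7 -0. ] in tool [ 0.1 -0.7]
```

{"fn": "send_rows", "kwargs": {"rows": [[16.1, -33.6, 0, 0, 0, 0], [16.1, -33.6, 0, 0, 0, 0], [16.1, -33.6, 0, 0, 0, 0], [16.1, -33.6, 0, 0, 0, 0], [16.1, -33.6, 0, 0, 0, 0], [16.1, -33.6, 0, 0, 0, 0], [16.1, -33.6, 0, 0, 0, 0], [16.1, -33.6, 0, 0, 0, 0]]}}

```text
time: 29.5
tool_pos: [0.6234, -0.0099, 0.2139]
ee_rot: [-3.136, 0.0, 1.399]
wrist_force: [-0.1, 0.9, -0.2]
width: 0.0386
finger_force: 30.0
```

{"fn": "send_rows", "kwargs": {"rows": [[0, 0, -15, 0, 0, 0], [0, 0, -15, 0, 0, 0], [0, 0, -5, 0, 0, 0], [0, 0, 0, 0, 0, 0], [0, 0, 0, 0, 0, 0], [0, 0, 0, 0, 0, 0], [0, 0, 0, 0, 0, 0]]}}

```text
time: 30.08
tool_pos: [0.6245, -0.0077, 0.1834]
ee_rot: [3.14, -0.0, 1.4]
wrist_force: [1.0, 1.1, -0.5]
width: 0.0387
finger_force: 30.0
```

{"fn": "send_rows", "kwargs": {"rows": [[0, 0, -4, 0, 0, 0], [0, 0, -4, 0, 0, 0], [0, 0, -4, 0, 0, 0], [0, 0, -3, 0, 0, 0], [0, 0, 0, 0, 0, 0], [0, 0, 0, 0, 0, 0]]}}

```text
time: 30.58
tool_pos: [0.624, -0.0082, 0.1668]
ee_rot: [-3.141, 0.0, 1.399]
wrist_force: [-0.3, 0.0, -0.4]
width: 0.0388
finger_force: 30.0
```

{"fn": "send_rows", "kwargs": {"rows": [[0, 0, -4, 0, 0, 0], [0, 0, -6, 0, 0, 0], [0, 0, -6, 0, 0, 0], [0, 0, -6, 0, 0, 0], [0, 0, -4, 0, 0, 0], [0, 0, -3, 0, 0, 0], [0, 0, 0, 0, 0, 0], [0, 0, 0, 0, 0, 0]]}}

```text
time: 31.25
tool_pos: [0.6241, -0.0083, 0.138]
ee_rot: [-3.141, 0.0, 1.399]
wrist_force: [-0.2, 0.4, -0.3]
width: 0.0388
finger_force: 30.0
```

{"fn": "send_rows", "kwargs": {"rows": [[0, 0, -2.5, 0, 0, 0], [0, 0, -2.5, 0, 0, 0], [0, 0, 0, 0, 0, 0], [0, 0, 0, 0, 0, 0]]}}

```text
time: 31.58
tool_pos: [0.6241, -0.0083, 0.1332]
ee_rot: [-3.141, 0.0, 1.399]
wrist_force: [-0.6, -0.0, -1.2]
width: 0.0388
finger_force: 30.0
```

{"fn": "send_rows", "kwargs": {"rows": [[0, 0, 0, 0, 0, 0], [0, 0, 0, 0, 0, 0], [0, 0, 0, 0, 0, 0], [0, 0, 0, 0, 0, 0]], "grip": 70}}

```text
time: 31.92
tool_pos: [0.6244, -0.0083, 0.1336]
ee_rot: [3.141, -0.0, 1.399]
wrist_force: [0.2, -0.7, -0.5]
width: 0.062
finger_force: 0.0
```

{"fn": "send_rows", "kwargs": {"rows": [[0, 0, 10, 0, 0, 0], [0, 0, 25, 0, 0, 0], [0, 0, 30, 0, 0, 0], [-18, 33, 20, 0, 0, 0], [-18, 36, 0, 0, 0, 0], [-18, 36, 0, 0, 0, 0], [-18, 36, 0, 0, 0, 0], [-18, 36, 0, 0, 0, 0]]}}

```text
time: 32.58
tool_pos: [0.5338, 0.1694, 0.2194]
ee_rot: [3.14, -0.001, 1.399]
wrist_force: [0.7, 0.2, 0.5]
width: 0.0698
finger_force: 0.0
```

{"fn": "send_rows", "kwargs": {"rows": [[-18, 36, 0, 0, 0, 0], [-18, 36, 0, 0, 0, 0], [-18, 36, 0, 0, 0, 0], [-18, 36, 0, 0, 0, 0], [0, 36, -10, 0, 0, 0], [0, 36, -10, 0, 0, 0], [0, 17, -10, 0, 0, 0], [0, 0, -10, 0, 0, 0]]}}

```text
time: 33.25
tool_pos: [0.4618, 0.4047, 0.1779]
ee_rot: [3.141, -0.002, 1.404]
wrist_force: [-0.4, 0.3, -0.1]
width: 0.0697
finger_force: 0.0
```

{"fn": "send_rows", "kwargs": {"rows": [[0, 0, 0, 0, 0, 0], [0, 0, 0, 0, 0, 0], [0, 0, 0, 0, 0, 0]]}}

```text
time: 33.5
tool_pos: [0.4632, 0.3999, 0.1789]
ee_rot: [3.14, -0.0, 1.398]
wrist_force: [0.3, -0.5, 0.1]
width: 0.0703
finger_force: 0.0
```

```bash
python3 look.py '(.476,.402)' w15.png; python3 - <<'E'
from h import *
T,m=snap('top','t15.png')
def c(xy,z):
    return ring(T,m,xy,z,170,14)
for xy in((.476,.402),(.355,.278)):
    try:print(c(xy,.01)[1][0])
    except Exception as e:print(e)
print(proj(m,[.6245,-.0083,.114]))
E
```

```text
[0.46338712 0.40000591 0.17926435] [ 3.14006541e+00 -1.09887802e-03  1.39763761e+00] [ 0.62  0.24  1.3  -0.    1.6   0.79]
168.0 [(array([475.5, 403.1]), 20.1, array([475.6, 403.1]), array([38.7, 39.3])), (array([475.8, 403. ]), 10.1, array([475.8, 403.4]), array([18. , 19.7]))] [289.05223881 189.73347548] [270 171  39  38 938]
min() iterable argument is empty
min() iterable argument is empty
[281.58354465 169.02476414]
```

{"fn": "send_rows", "kwargs": {"rows": [[12.2, 3, -30, 0, 0, 0], [0, 0, -40, 0, 0, 0], [0, 0, -40, 0, 0, 0], [0, 0, -30, 0, 0, 0], [0, 0, -8, 0, 0, 0], [0, 0, -3.5, 0, 0, 0], [0, 0, 0, 0, 0, 0], [0, 0, 0, 0, 0, 0]]}}

```text
time: 34.27
tool_pos: [0.476, 0.4043, 0.0283]
ee_rot: [3.139, -0.002, 1.399]
wrist_force: [0.2, -0.1, 0.8]
width: 0.0699
finger_force: 0.0
```

{"fn": "send_rows", "kwargs": {"rows": [[0, 0, 0, 0, 0, 0], [0, 0, 0, 0, 0, 0], [0, 0, 0, 0, 0, 0], [0, 0, 0, 0, 0, 0], [0, 0, 0, 0, 0, 0], [0, 0, 0, 0, 0, 0]], "grip": 30}}

```text
time: 34.77
tool_pos: [0.4751, 0.4042, 0.0268]
ee_rot: [3.141, -0.0, 1.399]
wrist_force: [0.3, -0.6, 1.8]
width: 0.0391
finger_force: 30.0
```

{"fn": "send_rows", "kwargs": {"rows": [[0, 0, 10, 0, 0, 0], [0, 0, 30, 0, 0, 0], [0, 0, 40, 0, 0, 0], [0, 0, 40, 0, 0, 0], [0, 0, 40, 0, 0, 0], [0, 0, 30, 0, 0, 0], [0, 0, 0, 0, 0, 0], [0, 0, 0, 0, 0, 0]]}}

```text
time: 35.43
tool_pos: [0.4757, 0.4048, 0.2201]
ee_rot: [3.137, -0.005, 1.4]
wrist_force: [-0.9, 0.5, -0.5]
width: 0.0393
finger_force: 30.0
```

```bash
python3 held.py .028 w16.png
```

```text
[0.47474874 0.40406014 0.21698916] [ 3.14085838e+00 -7.09378419e-04  1.39949047e+00] 0.03905687430883953 29.999488592147827 [ 0.39403233 -0.6704788  -1.3441834 ]
(array([475. , 403.2]), 21.4, array([474.7, 403. ]), array([39.2, 42.1])) minus tcp [-0.  -1.1] in tool [-1.1 -0.1]
(array([474.5, 402. ]), 10.2, array([475.2, 403.5]), array([16.1, 19.6])) minus tcp [ 0.5 -0.6] in tool [-0.5 -0.5]
```

{"fn": "send_rows", "kwargs": {"rows": [[12.4, -34.3, 0, 0, 0, 0], [12.4, -34.3, 0, 0, 0, 0], [12.4, -34.3, 0, 0, 0, 0], [12.4, -34.3, 0, 0, 0, 0], [12.4, -34.3, 0, 0, 0, 0], [12.4, -34.3, 0, 0, 0, 0], [12.4, -34.3, 0, 0, 0, 0], [12.4, -34.3, 0, 0, 0, 0]]}}

```text
time: 36.15
tool_pos: [0.5729, 0.1278, 0.213]
ee_rot: [-3.136, 0.002, 1.4]
wrist_force: [1.2, 0.2, -0.7]
width: 0.0392
finger_force: 30.0
```

{"fn": "send_rows", "kwargs": {"rows": [[12.4, -34.3, 0, 0, 0, 0], [12.5, -34.4, 0, 0, 0, 0], [12.5, -34.4, 0, 0, 0, 0], [12.5, -34.3, 0, 0, 0, 0], [0, 0, -15, 0, 0, 0], [0, 0, -10, 0, 0, 0], [0, 0, -5, 0, 0, 0], [0, 0, 0, 0, 0, 0]]}}

```text
time: 36.82
tool_pos: [0.6219, -0.0067, 0.1822]
ee_rot: [-3.134, 0.0, 1.401]
wrist_force: [0.5, 1.0, -0.8]
width: 0.039
finger_force: 30.0
```

{"fn": "send_rows", "kwargs": {"rows": [[0, 0, 0, 0, 0, 0], [0, 0, 0, 0, 0, 0], [0, 0, 0, 0, 0, 0]]}}

```text
time: 37.07
tool_pos: [0.6241, -0.0068, 0.1874]
ee_rot: [3.14, -0.0, 1.401]
wrist_force: [-0.3, -1.2, 0.4]
width: 0.0391
finger_force: 30.0
```

{"fn": "send_rows", "kwargs": {"rows": [[0, -0.7, -7, 0, 0, 0], [0, 0, -5, 0, 0, 0], [0, 0, -4, 0, 0, 0], [0, 0, -4, 0, 0, 0], [0, 0, 0, 0, 0, 0], [0, 0, 0, 0, 0, 0]]}}

```text
time: 37.57
tool_pos: [0.6237, -0.0083, 0.1658]
ee_rot: [-3.141, -0.0, 1.399]
wrist_force: [0.8, 1.6, -0.8]
width: 0.039
finger_force: 30.0
```

{"fn": "send_rows", "kwargs": {"rows": [[0, 0, -4, 0, 0, 0], [0, 0, -5, 0, 0, 0], [0, 0, -5, 0, 0, 0], [0, 0, -5, 0, 0, 0], [0, 0, -2, 0, 0, 0], [0, 0, 0, 0, 0, 0], [0, 0, 0, 0, 0, 0]]}}

```text
time: 38.15
tool_pos: [0.6237, -0.0083, 0.1449]
ee_rot: [-3.141, -0.0, 1.4]
wrist_force: [0.6, 0.9, -1.3]
width: 0.0391
finger_force: 30.0
```

{"fn": "send_rows", "kwargs": {"rows": [[0, 0, -2, 0, 0, 0], [0, 0, -1, 0, 0, 0], [0, 0, 0, 0, 0, 0], [0, 0, 0, 0, 0, 0]]}}

```text
time: 38.48
tool_pos: [0.624, -0.0084, 0.1424]
ee_rot: [3.141, -0.0, 1.399]
wrist_force: [0.1, 0.8, -1.2]
width: 0.0392
finger_force: 30.0
```

{"fn": "send_rows", "kwargs": {"rows": [[0, 0, 0, 0, 0, 0], [0, 0, 0, 0, 0, 0], [0, 0, 0, 0, 0, 0], [0, 0, 0, 0, 0, 0]], "grip": 70}}

```text
time: 38.82
tool_pos: [0.6239, -0.0088, 0.1425]
ee_rot: [3.141, 0.0, 1.399]
wrist_force: [-0.1, 0.0, 0.2]
width: 0.0623
finger_force: 0.0
```

{"fn": "send_rows", "kwargs": {"rows": [[0, 0, 10, 0, 0, 0], [0, 0, 25, 0, 0, 0], [0, 0, 30, 0, 0, 0], [0, 0, 15, 0, 0, 0], [-24.4, 25.9, 0, 0, 0, 0], [-24.4, 25.9, 0, 0, 0, 0], [-24.4, 25.9, 0, 0, 0, 0], [-24.4, 25.9, 0, 0, 0, 0]]}}

```text
time: 39.48
tool_pos: [0.5254, 0.0958, 0.2235]
ee_rot: [3.14, -0.0, 1.398]
wrist_force: [0.4, 1.2, 1.1]
width: 0.0701
finger_force: 0.0
```

{"fn": "send_rows", "kwargs": {"rows": [[-24.4, 25.9, 0, 0, 0, 0], [-24.4, 25.9, 0, 0, 0, 0], [-24.4, 25.9, 0, 0, 0, 0], [-24.4, 25.9, -10, 0, 0, 0], [-24.4, 25.9, -10, 0, 0, 0], [-24.4, 25.9, -10, 0, 0, 0], [-24.4, 25.9, -10, 0, 0, 0], [0, 0, 0, 0, 0, 0]]}}

```text
time: 40.15
tool_pos: [0.3508, 0.2794, 0.1814]
ee_rot: [-3.137, -0.0, 1.406]
wrist_force: [-0.3, 0.2, -0.1]
width: 0.0699
finger_force: 0.0
```

{"fn": "send_rows", "kwargs": {"rows": [[0, 0, 0, 0, 0, 0], [0, 0, 0, 0, 0, 0], [0, 0, 0, 0, 0, 0]]}}

```text
time: 40.4
tool_pos: [0.3567, 0.2759, 0.1834]
ee_rot: [3.14, -0.001, 1.398]
wrist_force: [-0.3, -0.7, -0.0]
width: 0.07
finger_force: 0.0
```

```bash
python3 look.py '(.3556,.2785)' w17.png
```

```text
[0.35678285 0.27576667 0.18324004] [ 3.14010822e+00 -6.22062357e-04  1.39732824e+00] [ 0.53 -0.12  1.67 -0.    1.59  0.71]
166.0 [(array([354.4, 278.9]), 20.2, array([354.1, 278.9]), array([38.7, 39.5])), (array([354.1, 278.6]), 10.2, array([354.3, 279.1]), array([18.1, 19.7]))] [274.66083151 191.30306346] [256 173  38  38 914]
```

{"fn": "send_rows", "kwargs": {"rows": [[-2.4, 2.2, -30, 0, 0, 0], [0, 0, -40, 0, 0, 0], [0, 0, -40, 0, 0, 0], [0, 0, -33, 0, 0, 0], [0, 0, -8, 0, 0, 0], [0, 0, -4, 0, 0, 0], [0, 0, 0, 0, 0, 0], [0, 0, 0, 0, 0, 0]]}}

```text
time: 41.12
tool_pos: [0.3552, 0.2794, 0.0297]
ee_rot: [3.138, -0.003, 1.399]
wrist_force: [-1.0, 0.7, 0.1]
width: 0.07
finger_force: 0.0
```

{"fn": "send_rows", "kwargs": {"rows": [[0, 0, 0, 0, 0, 0], [0, 0, 0, 0, 0, 0], [0, 0, 0, 0, 0, 0], [0, 0, 0, 0, 0, 0], [0, 0, 0, 0, 0, 0], [0, 0, 0, 0, 0, 0]], "grip": 30}}

```text
time: 41.62
tool_pos: [0.3535, 0.2789, 0.028]
ee_rot: [3.14, -0.001, 1.4]
wrist_force: [0.1, -1.1, 2.2]
width: 0.039
finger_force: 30.0
```

{"fn": "send_rows", "kwargs": {"rows": [[0, 0, 10, 0, 0, 0], [0, 0, 30, 0, 0, 0], [0, 0, 40, 0, 0, 0], [0, 0, 40, 0, 0, 0], [0, 0, 40, 0, 0, 0], [0, 0, 30, 0, 0, 0], [0, 0, 0, 0, 0, 0], [0, 0, 0, 0, 0, 0]]}}

```text
time: 42.28
tool_pos: [0.354, 0.2792, 0.2201]
ee_rot: [3.137, -0.004, 1.399]
wrist_force: [-0.7, -0.3, -0.9]
width: 0.0386
finger_force: 30.0
```

```bash
python3 held.py .028 w18.png
```

```text
[0.35299917 0.27858219 0.21772347] [ 3.14099852e+00 -4.43161078e-04  1.39946511e+00] 0.03863427407574949 29.99954441562295 [-0.36176766 -0.86467106 -1.40997198]
(array([353.3, 279.4]), 21.1, array([353.3, 279.3]), array([38.8, 41.5])) minus tcp [0.3 0.7] in tool [ 0.8 -0.2]
(array([353.2, 278.3]), 10.1, array([353.7, 279.9]), array([15.8, 19.5])) minus tcp [0.7 1.3] in tool [ 1.4 -0.5]
```

{"fn": "send_rows", "kwargs": {"rows": [[24.6, -26.2, 0, 0, 0, 0], [24.6, -26.2, 0, 0, 0, 0], [24.6, -26.2, 0, 0, 0, 0], [24.6, -26.2, 0, 0, 0, 0], [24.6, -26.2, 0, 0, 0, 0], [24.6, -26.2, 0, 0, 0, 0], [24.6, -26.2, 0, 0, 0, 0], [24.6, -26.2, 0, 0, 0, 0]]}}

```text
time: 43.0
tool_pos: [0.5494, 0.0675, 0.2142]
ee_rot: [-3.136, 0.001, 1.399]
wrist_force: [0.2, 0.2, -0.2]
width: 0.0387
finger_force: 30.0
```

{"fn": "send_rows", "kwargs": {"rows": [[24.6, -26.2, 0, 0, 0, 0], [24.6, -26.2, 0, 0, 0, 0], [24.6, -26.2, 0, 0, 0, 0], [0, 0, -10, 0, 0, 0], [0, 0, -10, 0, 0, 0], [0, 0, -10, 0, 0, 0], [0, 0, 0, 0, 0, 0], [0, 0, 0, 0, 0, 0]]}}

```text
time: 43.67
tool_pos: [0.6221, -0.0083, 0.1855]
ee_rot: [-3.138, 0.0, 1.401]
wrist_force: [0.5, -0.0, -0.3]
width: 0.0386
finger_force: 30.0
```

{"fn": "send_rows", "kwargs": {"rows": [[0, 0, 0, 0, 0, 0], [0, 0, 0, 0, 0, 0], [0, 0, 0, 0, 0, 0]]}}

```text
time: 43.92
tool_pos: [0.6238, -0.009, 0.1887]
ee_rot: [3.139, -0.0, 1.4]
wrist_force: [-1.0, 0.1, -0.4]
width: 0.0388
finger_force: 30.0
```

{"fn": "send_rows", "kwargs": {"rows": [[0.4, -0.2, -7, 0, 0, 0], [0, 0, -5, 0, 0, 0], [0, 0, -4, 0, 0, 0], [0, 0, -4, 0, 0, 0], [0, 0, 0, 0, 0, 0], [0, 0, 0, 0, 0, 0]]}}

```text
time: 44.42
tool_pos: [0.6238, -0.0095, 0.1666]
ee_rot: [-3.14, -0.0, 1.399]
wrist_force: [-0.5, 0.2, -0.4]
width: 0.0389
finger_force: 30.0
```

{"fn": "send_rows", "kwargs": {"rows": [[0, 0, -4, 0, 0, 0], [0, 0, -5, 0, 0, 0], [0, 0, -4, 0, 0, 0], [0, 0, 0, 0, 0, 0], [0, 0, 0, 0, 0, 0]]}}

```text
time: 44.83
tool_pos: [0.6238, -0.0095, 0.1535]
ee_rot: [-3.14, -0.0, 1.4]
wrist_force: [1.5, 1.8, -1.3]
width: 0.039
finger_force: 30.0
```

{"fn": "send_rows", "kwargs": {"rows": [[0, 0, 0, 0, 0, 0], [0, 0, 0, 0, 0, 0], [0, 0, 0, 0, 0, 0], [0, 0, 0, 0, 0, 0]], "grip": 70}}

```text
time: 45.17
tool_pos: [0.6243, -0.0102, 0.1548]
ee_rot: [3.141, 0.001, 1.399]
wrist_force: [0.5, -0.1, 0.4]
width: 0.0618
finger_force: 0.0
```

{"fn": "send_rows", "kwargs": {"rows": [[0, 0, 10, 0, 0, 0], [0, 0, 25, 0, 0, 0], [0, 0, 35, 0, 0, 0], [-25, -24.6, 5, 0, 0, 0.1], [-25, -24.6, 0, 0, 0, 0.1], [-25, -24.6, 0, 0, 0, 0.1], [-25, -24.6, 0, 0, 0, 0.1], [-25, -24.6, 0, 0, 0, 0.1]]}}

```text
time: 45.83
tool_pos: [0.498, -0.1338, 0.2307]
ee_rot: [3.14, 0.002, 1.905]
wrist_force: [-0.8, -0.5, -0.0]
width: 0.0701
finger_force: 0.0
```

{"fn": "send_rows", "kwargs": {"rows": [[-25, -24.6, 0, 0, 0, 0.1], [-25, -24.6, 0, 0, 0, 0.1], [-25, -24.6, 0, 0, 0, 0], [-25, -24.6, -10, 0, 0, 0], [0, 0, -10, 0, 0, 0], [0, 0, 0, 0, 0, 0], [0, 0, 0, 0, 0, 0], [0, 0, 0, 0, 0, 0]]}}

```text
time: 46.5
tool_pos: [0.4, -0.2307, 0.2102]
ee_rot: [3.141, 0.001, 2.101]
wrist_force: [0.4, -0.4, -0.8]
width: 0.0704
finger_force: 0.0
```

```bash
python3 - <<'E'
from h import *
im,m=snap('wrist','w19.png');o=sensors.get_obs();print(o['tool_pos'],o['ee_rot'],o['joint_positions'].round(2))
for th in(110,130,150):
    try:
        r=ring(im,m,(.399,-.231),th=th);print(th,r)
    except Exception as e:print(th,e)
# black things: base/extent on z=.05
k=(im.max(2)<50).astype(np.uint8);k[300:]=0;n,l,s,c=cv2.connectedComponentsWithStats(k)
for i in range(1,n):
    if s[i,4]>120:
        v,u=np.nonzero(l==i);print(s[i],c[i].round(),'z0',onz(m,*c[i],0)[:2].round(3),'z.1',onz(m,*c[i],.1)[:2].round(3))
print(proj(m,[.399,-.231,.01]))
E
```

```text
[ 0.40014327 -0.23057522  0.21019154] [3.14077043e+00 9.77169961e-04 2.10125090e+00] [-0.65 -0.11  1.6   0.    1.64 -1.18]
110 (110, [(array([ 398.1, -231.3]), 20.3, array([ 398.3, -231.4]), array([38.8, 39.5])), (array([ 398.4, -231.7]), 10.1, array([ 398.3, -231.2]), array([18.1, 19.5]))], array([276.05742821, 188.1772784 ]), array([259, 171,  35,  35, 801], dtype=int32))
130 (130, [(array([ 398.2, -231.3]), 20.2, array([ 398.3, -231.4]), array([38.4, 39.4])), (array([ 398.4, -231.5]), 10.2, array([ 398.4, -231. ]), array([18.4, 19.7]))], array([276.05242967, 188.15984655]), array([259, 171,  35,  35, 782], dtype=int32))
150 (150, [(array([ 398.1, -231.4]), 20.1, array([ 398.3, -231.4]), array([38.4, 39. ])), (array([ 398.4, -231.7]), 10.5, array([ 398.4, -231.2]), array([18.9, 20.3]))], array([276.08036891, 188.24242424]), array([259, 171,  35,  35, 759], dtype=int32))
[538  73  22  71 992] [550. 114.] z0 [ 0.613 -0.013] z.1 [ 0.543 -0.054]
[ 503  209   57   51 1026] [532. 233.] z0 [ 0.691 -0.126] z.1 [ 0.6   -0.136]
[ 308  234   60   66 1896] [334. 269.] z0 [ 0.513 -0.285] z.1 [ 0.47  -0.251]
[ 188  241   57   59 1862] [219. 280.] z0 [ 0.396 -0.37 ] z.1 [ 0.386 -0.313]
[ 57 295  83   5 317] [ 98. 298.] z0 [ 0.276 -0.47 ] z.1 [ 0.299 -0.385]
[412 296  86   4 333] [454. 298.] z0 [ 0.666 -0.242] z.1 [ 0.581 -0.22 ]
[276.83712371 188.4529835 ]
```

```bash
python3 - <<'E'
from h import *
m=np.load('m4.npy',allow_pickle=True).item()
print('A base',onz(m,462,230,0),'sp',onz(m,429,277,.01),'B base',onz(m,500,283,0))
im=cv2.imread('pics/w4.png')[:,:,::-1]
k=(im.max(2)<50).astype(np.uint8);k[:,:440]=0;k[:215]=0;k[320:]=0;n,l,s,c=cv2.connectedComponentsWithStats(k)
for i in range(1,n):
    if s[i,4]>60:
        v,u=np.nonzero(l==i);P=np.array([onz(m,a,b,.1)[:2] for a,b in zip(u,v)]);d=np.hypot(P[:,0]-.398,P[:,1]+.2314)
        f=np.argsort(P[:,1])[:40];print(s[i],c[i],'pts at far end z.1',P[f].mean(0),'extent',P.min(0),P.max(0))
E
```

```text
A base [ 0.46947452 -0.26433158  0.        ] sp [ 0.40089226 -0.22986685  0.01      ] B base [ 0.39586823 -0.33810323  0.        ]
[ 458  224   65   52 1598] [494.58635795 248.66020025] pts at far end z.1 [ 0.47918111 -0.26513763] extent [ 0.45467515 -0.26660293] [ 0.50706281 -0.19578073]
[494 278  40  34 554] [515.53610108 295.72202166] pts at far end z.1 [ 0.42281721 -0.29628476] extent [ 0.41313586 -0.29801095] [ 0.45109483 -0.24887986]
```

{"fn": "send_rows", "kwargs": {"rows": [[-1.8, -0.8, -30, 0, 0, 0.08], [0, 0, -40, 0, 0, 0.08], [0, 0, -40, 0, 0, 0], [0, 0, -40, 0, 0, 0], [0, 0, -20, 0, 0, 0], [0, 0, -8, 0, 0, 0], [0, 0, -4, 0, 0, 0], [0, 0, 0, 0, 0, 0]]}}

```text
time: 47.22
tool_pos: [0.3983, -0.2319, 0.0279]
ee_rot: [3.141, 0.001, 2.261]
wrist_force: [0.1, -0.2, 0.4]
width: 0.07
finger_force: 0.0
```

{"fn": "send_rows", "kwargs": {"rows": [[0, 0, 0, 0, 0, 0], [0, 0, 0, 0, 0, 0], [0, 0, 0, 0, 0, 0], [0, 0, 0, 0, 0, 0], [0, 0, 0, 0, 0, 0], [0, 0, 0, 0, 0, 0], [0, 0, 0, 0, 0, 0]], "grip": 30}}

```text
time: 47.8
tool_pos: [0.3979, -0.2323, 0.0283]
ee_rot: [3.141, 0.002, 2.259]
wrist_force: [-0.0, 1.1, 4.1]
width: 0.0387
finger_force: 30.0
```

{"fn": "send_rows", "kwargs": {"rows": [[0, 0, 10, 0, 0, 0], [0, 0, 30, 0, 0, 0], [0, 0, 40, 0, 0, 0], [0, 0, 40, 0, 0, 0], [0, 0, 40, 0, 0, 0], [0, 0, 30, 0, 0, 0], [0, 0, 0, 0, 0, 0], [0, 0, 0, 0, 0, 0]]}}

```text
time: 48.47
tool_pos: [0.398, -0.2326, 0.2199]
ee_rot: [3.141, 0.005, 2.259]
wrist_force: [-0.2, 0.6, -1.2]
width: 0.0385
finger_force: 30.0
```

```bash
python3 held.py .028 w20.png
```

```text
[ 0.39713353 -0.23192916  0.21752014] [3.14156185e+00 3.72156322e-04 2.25936260e+00] 0.03860889769970756 29.999654749408364 [ 0.07524389 -0.21633203 -1.04205626]
(array([ 397.2, -232.5]), 20.8, array([ 397.7, -232.7]), array([38.2, 41. ])) minus tcp [ 0.6 -0.8] in tool [-1.   0.1]
(array([ 398.1, -233.5]), 10.5, array([ 398.2, -233.6]), array([20.1, 20.3])) minus tcp [ 1.1 -1.7] in tool [-2.   0.2]
```

{"fn": "send_rows", "kwargs": {"rows": [[25.1, 25, 0, 0, 0, 0], [25.1, 25, 0, 0, 0, 0], [25.1, 25, 0, 0, 0, 0], [25.1, 25, 0, 0, 0, 0], [25.1, 25, 0, 0, 0, 0], [25.1, 25, 0, 0, 0, 0], [25.1, 25, 0, 0, 0, 0], [25.1, 25, 0, 0, 0, 0]]}}

```text
time: 49.18
tool_pos: [0.5977, -0.0303, 0.2139]
ee_rot: [-3.137, -0.004, 2.26]
wrist_force: [0.3, -0.7, -0.8]
width: 0.0384
finger_force: 30.0
```

{"fn": "send_rows", "kwargs": {"rows": [[25.1, 25, 0, 0, 0, 0], [0, 0, -10, 0, 0, 0], [0, 0, -10, 0, 0, 0], [0, 0, -10, 0, 0, 0], [0, 0, 0, 0, 0, 0], [0, 0, 0, 0, 0, 0], [0, 0, 0, 0, 0, 0], [0, 0, 0, 0, 0, 0]]}}

```text
time: 49.85
tool_pos: [0.6231, -0.0078, 0.1885]
ee_rot: [3.14, 0.001, 2.258]
wrist_force: [-0.7, 0.0, -0.4]
width: 0.0385
finger_force: 30.0
```

```bash
python3 held.py .028 w21.png
```

```text
[ 0.62327365 -0.0076913   0.18862076] [3.14014035e+00 1.43697903e-03 2.25833519e+00] 0.03891636417872997 29.999623680487275 [ 0.36692723 -0.2102529  -0.08964526]
(array([612.7,   1.1]), 21.3, array([613.6,   2.7]), array([28.8, 38.6])) minus tcp [-9.7 10.4] in tool [14.2  0.9]
(array([605. ,  18.9]), 1.4, array([605. ,  18.9]), array([1.3, 2.9])) minus tcp [-18.3  26.6] in tool [32.1 -2.8]
```

Position good. (The mask merged with the white deck here, so that reading is ignored.) Down onto the taper.

{"fn": "send_rows", "kwargs": {"rows": [[0.3, 0.2, -6, 0, 0, 0], [0, 0, -4, 0, 0, 0], [0, 0, -3, 0, 0, 0], [0, 0, -3, 0, 0, 0], [0, 0, -2, 0, 0, 0], [0, 0, 0, 0, 0, 0], [0, 0, 0, 0, 0, 0]]}}

```text
time: 50.48
tool_pos: [0.6234, -0.0067, 0.1691]
ee_rot: [-3.141, -0.0, 2.26]
wrist_force: [-0.4, 0.7, -1.0]
width: 0.0386
finger_force: 30.0
```

{"fn": "send_rows", "kwargs": {"rows": [[0, 0, -2, 0, 0, 0], [0, 0, -2, 0, 0, 0], [0, 0, -2, 0, 0, 0], [0, 0, 0, 0, 0, 0], [0, 0, 0, 0, 0, 0]]}}

```text
time: 50.9
tool_pos: [0.6234, -0.0068, 0.1631]
ee_rot: [-3.141, -0.0, 2.259]
wrist_force: [0.0, 0.4, -0.4]
width: 0.0386
finger_force: 30.0
```

{"fn": "send_rows", "kwargs": {"rows": [[0, 0, -0.5, 0, 0, 0], [0, 0, 0, 0, 0, 0], [0, 0, 0, 0, 0, 0]]}}

```text
time: 51.15
tool_pos: [0.6236, -0.0068, 0.1629]
ee_rot: [3.141, 0.0, 2.259]
wrist_force: [-0.3, -0.5, 0.0]
width: 0.0386
finger_force: 30.0
```

{"fn": "send_rows", "kwargs": {"rows": [[0, 0, 0, 0, 0, 0], [0, 0, 0, 0, 0, 0], [0, 0, 0, 0, 0, 0], [0, 0, 0, 0, 0, 0], [0, 0, 0, 0, 0, 0]], "grip": 75}}

```text
time: 51.57
tool_pos: [0.6236, -0.0068, 0.163]
ee_rot: [3.141, 0.0, 2.259]
wrist_force: [-0.1, 0.9, 0.2]
width: 0.0686
finger_force: 0.0
```

{"fn": "send_rows", "kwargs": {"rows": [[0, 0, 10, 0, 0, 0], [0, 0, 25, 0, 0, 0], [0, 0, 35, 0, 0, 0], [-20, -20, 10, 0, 0, 0], [-20, -20, 0, 0, 0, 0], [-20, -20, 0, 0, 0, 0], [0, 0, 0, 0, 0, 0], [0, 0, 0, 0, 0, 0]]}}

```text
time: 52.23
tool_pos: [0.5632, -0.0675, 0.2443]
ee_rot: [3.14, 0.001, 2.257]
wrist_force: [-0.1, 0.2, 0.1]
width: 0.0752
finger_force: 0.0
```

```bash
python3 - <<'E'
from h import *
im,m=snap('wrist','w22.png');S,ms=snap('scene','s22.png');T,mt=snap('top','t22.png');o=sensors.get_obs();print(o['tool_pos'],o['ee_rot'])
# spacer stack outline: light pixels around stack bounded by brown wheel top; print predicted px & profiles
ax=(.6242,-.0083)
print([proj(m,[*ax,z]).round(1).tolist() for z in(.080,.104,.144,.1465)])
w=((im.astype(int)[...,0]-im.astype(int)[...,2]>55)&(im[...,0]>150)).astype(np.uint8)
n,l,s,c=cv2.connectedComponentsWithStats(w);
for i in range(1,n):
    if s[i,4]>200:print('pale',s[i],c[i].round())
for z in(.104,.144):
    R=.03 if z==.104 else .02
    P=np.array([proj(m,[ax[0]+R*np.cos(a),ax[1]+R*np.sin(a),z]) for a in np.linspace(0,6.28,60)]);print('pred',z,P.min(0).round(),P.max(0).round())
u,v=proj(m,[*ax,.144]).round().astype(int);print(u,v)
g=cv2.Canny(np.ascontiguousarray(im),60,150)[v-50:v+50,u-60:u+60] if v>50 else None
gray=cv2.cvtColor(np.ascontiguousarray(im),cv2.COLOR_RGB2GRAY)
h=cv2.HoughCircles(cv2.medianBlur(gray,3),cv2.HOUGH_GRADIENT,1,5,param1=120,param2=22,minRadius=10,maxRadius=60)
for q in h[0]:
    if np.hypot(q[0]-u,q[1]-v)<40:print(q,onz(m,q[0],q[1],.144)[:2].round(4),'R mm at .144',(np.linalg.norm(onz(m,q[0]+q[2],q[1],.144)-onz(m,q[0],q[1],.144))*1000).round(1))
print('bench spacers left (top cam bright px):',[int((T[b-8:b+8,a-8:a+8].min(2)>110).sum()) for a,b in((155,224),(199,217),(193,261),(352,246))])
a=T[195:225,375:415].astype(int);k=(a[...,0]>190)&(a[...,1]<60)&(a[...,2]<60);y,x=np.nonzero(k)
b=S[275:310,150:185].astype(int);k2=(b[...,0]>190)&(b[...,1]<60)&(b[...,2]<60);y2,x2=np.nonzero(k2)
print('key',x.mean()+375,y.mean()+195,len(x),x2.mean()+150,y2.mean()+275,len(x2))
for z in(.080,.104,.144):print('scene',z,proj(ms,[*ax,z]).round(1),'top',proj(mt,[*ax,z]).round(1))
E
```

```text
[ 0.56404699 -0.06621413  0.24305892] [3.14089419e+00 2.31952973e-05 2.26004795e+00]
[[361.9, 189.6], [368.4, 195.3], [381.6, 207.2], [382.6, 208.0]]
pale [  0   0  69 111 689] [34. 47.]
pale [100   0  38  56 281] [119.  25.]
pale [ 143    0  176  196 6498] [202.  66.]
pale [279   0  78  97 617] [315.  54.]
pale [299   0  76  88 526] [336.  43.]
pale [ 318    0  126   78 3502] [383.  37.]
pale [ 19  10  55  92 349] [44. 57.]
pale [  14   26  134  205 1205] [ 88. 121.]
pale [452  37  66  77 431] [479.  78.]
pale [  34   40  129  189 4091] [105. 132.]
pale [256  46  48  61 379] [278.  83.]
pale [  0  52  91 147 744] [ 38. 135.]
pale [435  67  32  34 271] [450.  84.]
pale [463  67  48  59 213] [481.  98.]
pale [  58   76  114  157 2229] [118. 155.]
pale [  0  85  44  69 934] [ 15. 120.]
pale [ 474  100   56   51 1036] [497. 121.]
pale [ 95 106  88 121 833] [144. 165.]
pale [497 107  52  57 471] [520. 137.]
pale [117 115  47  69 299] [141. 147.]
pale [121 133  78  94 810] [157. 186.]
pale [509 137  51  40 231] [532. 159.]
pale [116 156  50  68 283] [140. 191.]
pale [ 155  160   57   70 1
[... 1985 characters left out ...]
.5  21.2] [ 0.598  -0.0149] R mm at .144 17.1
[379.5 220.5  15.6] [ 0.6309 -0.0176] R mm at .144 12.9
[365.5 199.5  12.5] [ 0.6095 -0.0119] R mm at .144 10.1
[363.5 206.5  12.4] [ 0.6124 -0.0172] R mm at .144 10.1
[383.5 194.5  18.6] [6.179e-01 3.000e-04] R mm at .144 15.0
[360.5 176.5  13.2] [ 0.5934 -0.0007] R mm at .144 10.5
[375.5 194.5  14.7] [ 0.6129 -0.0038] R mm at .144 11.9
[353.5 186.5  13.8] [ 0.5947 -0.0102] R mm at .144 11.0
bench spacers left (top cam bright px): [0, 0, 0, 0]
key 397.15 209.26666666666668 60 162.59047619047618 290.37142857142857 105
scene 0.08 [310.8 250.4] top [281.4 171.9]
scene 0.104 [311.5 245.4] top [281.5 170. ]
scene 0.144 [312.7 236.7] top [281.7 166.5]
```

The top-ring circle is at (0.6237, -0.0079) with a 19.6 mm radius at z 144 mm. The wheel outline, key pixels and empty bench spots all match what they must be. Handing in.

```bash
python3 -c "
from bench import ticket
print(ticket.close_job())"
```

```text
the job is handed in; nothing more can be done
None
```

I handed the job in: the spindle is locked, the wheel is home over its driving key with all four spacers above it, and the wing key is back in its block. The lock angle, about 1.55 rad, is inferred from the key's turn and drag rather than read directly, and the hand-in returned no verdict.

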